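Uncap the powder samples under extraction

TASK

Turn the extractor's damper lever to the green mark (fully open), then take the yellow-handled lid puller and use it, never the fingers, to pull every snap lid that is on straight up off its sample cell, setting the lids down upright on the blue mat. Keep the damper fully open until the last lid is off; when all is done, stand the puller back upright on its black pad and turn the damper down to the yellow middle mark, so the draught does not draw powder from the open cells. Do not shift the inspection light, the sample jar or the brush.

Things in the scene. Friction and masses are not known exactly. Their poses are not given: they have to be found in the camera images.
- station: sampling station fixed to the bench: aluminium plate 125 x 310 mm, top 25 mm above the bench, with four steel sample cells 80 mm apart in a row along its y, and a grey extraction hood and duct behind them. Origin on the bench under the middle of the row; x points across the row to the hood (away from the robot), y along the row (robot's left), z up.
- hood (a point): middle of the top of the grey extraction hood, 82 mm above the bench; the hood is 60 mm deep (x) and 290 mm long (y), its front face 65 mm behind the line of the cells. From its left (+y) end a steel duct 70 mm across, top 76 mm above the bench, runs on along y for 210 mm and carries the damper on top.
- cell0 (a point): sample cell 0 of the station: centre of its shoulder, 35 mm above the bench. The shoulder, 42 mm across, stands 10 mm above the plate and carries a neck 20 mm across and 13 mm tall, over which the lid fits, gripped by two sprung beads. Axes as the station.
- cell1 (a point): sample cell 1 of the station: centre of its shoulder, 35 mm above the bench. The shoulder, 42 mm across, stands 10 mm above the plate and carries a neck 20 mm across and 13 mm tall, over which the lid fits, gripped by two sprung beads. Axes as the station.
- cell2 (a point): sample cell 2 of the station: centre of its shoulder, 35 mm above the bench. The shoulder, 42 mm across, stands 10 mm above the plate and carries a neck 20 mm across and 13 mm tall, over which the lid fits, gripped by two sprung beads. Axes as the station.
- cell3 (a point): sample cell 3 of the station: centre of its shoulder, 35 mm above the bench. The shoulder, 42 mm across, stands 10 mm above the plate and carries a neck 20 mm across and 13 mm tall, over which the lid fits, gripped by two sprung beads. Axes as the station.
- lid0: black knurled snap lid with grey top, on cell0 at the start (absent: cell open). Disc 44 mm across, 6 mm thick, over a hollow skirt 31 mm across and 16 mm tall. Origin: centre of the skirt's lower edge, z up; disc underside at z = 16 mm. Seated it stands on the shoulder; about 11 N straight up starts it, it pops free within 5 mm and clears the neck at 13 mm. 30 g.
- lid1: black knurled snap lid with grey top, on cell1 at the start (absent: cell open). Disc 44 mm across, 6 mm thick, over a hollow skirt 31 mm across and 16 mm tall. Origin: centre of the skirt's lower edge, z up; disc underside at z = 16 mm. Seated it stands on the shoulder; about 11 N straight up starts it, it pops free within 5 mm and clears the neck at 13 mm. 30 g.
- lid2: black knurled snap lid with grey top, on cell2 at the start (absent: cell open). Disc 44 mm across, 6 mm thick, over a hollow skirt 31 mm across and 16 mm tall. Origin: centre of the skirt's lower edge, z up; disc underside at z = 16 mm. Seated it stands on the shoulder; about 11 N straight up starts it, it pops free within 5 mm and clears the neck at 13 mm. 30 g.
- lid3: black knurled snap lid with grey top, on cell3 at the start (absent: cell open). Disc 44 mm across, 6 mm thick, over a hollow skirt 31 mm across and 16 mm tall. Origin: centre of the skirt's lower edge, z up; disc underside at z = 16 mm. Seated it stands on the shoulder; about 11 N straight up starts it, it pops free within 5 mm and clears the neck at 13 mm. 30 g.
- puller: lid puller, loose, 0.18 kg, 74 mm tall, upright on its feet: a steel yoke with two legs under a yellow handle. Origin: middle of the underside, between the feet, z up. It slides over a lid along its x, from either end, legs outside the disc and lips under it. Legs at y = 25.5 to 31 mm either side, 26 mm deep; yoke 62 mm wide, z 27 to 34 mm.
- puller_lips (a point): puller, middle between the lips, level with their upper face, 4 mm above the underside. Two lips, 48 mm long (x), 4 mm thick, reach inward from the legs, leaving a gap of 36 mm (y) for the skirt; on top of each end a stop 3 mm high (x = 20 to 24 mm either side) keeps a lifted lid from sliding off.
- puller_grip (a point): puller, middle of the yellow square post where it is held, 54 mm above the underside: 16 x 16 mm, sides along the puller's x and y, from 34 to 74 mm above the underside.
- puller_pad: the puller's parking pad: black rubber, 120 x 120 mm, 2 mm thick, fixed to the bench. Origin at the middle of its underside, z up.
- lid_mat: the lid mat: blue silicone, 180 mm (its x) by 170 mm (its y), fixed to the bench; floor 2 mm above the bench, rim 5 mm wide and 5 mm above the bench all round. Origin at the middle of its underside, z up, x away from the robot.
- damper (a joint): angle of the damper lever about its vertical spindle, rad, growing clockwise from above: 0 = red mark, shut (lever along the station's -x, across the duct); 0.785 = yellow mark, low draught; 1.571 = green mark, fully open (lever along the duct, to the station's +y). Stop at 1.65. Stays where left; about 1.6 N sideways at the knob moves it.
- damper_pivot (a point): the point of the lever's vertical axis level with damper_knob, 124 mm above the bench; fixed on the station at x = 95, y = 190 mm.
- damper_knob (a point): middle of the black upright knob at the lever's end, 75 mm from the pivot axis: a cylinder 18 mm across, from 104 to 136 mm above the bench, on a bar 14 mm wide and 6 mm thick. It moves with the lever. It can be pinched from above.
- work_light: bystander: a black hand-held inspection light lying face up on the bench, 100 x 170 x 60 mm, with a carrying handle. Origin under its middle.
- sample_jar: bystander: a closed sample jar, 60 mm across and 85 mm tall. Origin at the centre of its underside.
- brush: bystander: a wooden-handled bench brush lying on the bench. Origin under its middle.

How it is judged:
By the outcome, as a careful person would: the job done as asked, in the order asked, and still so for the second after the job is handed in, with the robot touching nothing.
Of lid0, lid1, lid2, lid3 only 2 to 4 are there at a start; the rules pass over those that are not, and their reading is None.
At some moment in a run one of puller may be knocked a few centimetres aside while the robot is not near it.
Once in a run the grip may slacken for a moment while it holds something.
It also fails if it takes over 210 s, if anything falls off the work surface, if the arm or the gripper's body presses on something with over 40 N, if the wrist force passes 120 N, or if a joint passes its speed limit or range.

ROBOT

A 6-joint arm with a two-finger parallel gripper is mounted at the origin on the work surface. World frame = base frame: x ahead of the robot, y to its left, z up, the work surface at z = 0. Lengths are in mm, angles in rad, forces in N, time in s.
With the tool pointing down it reaches from about 400 to 925 mm from the base axis. Payload 3.4 kg.
Tool frame: the origin (TCP) lies between the finger pads; the fingertips stand 14 mm ahead of it and the grasp point (between the pads) lies 5 mm behind it; z points along the fingers, y is the line along which they close (so a half turn about z gives the same grasp; the last joint's range is limited). The gripper opens to 85 mm and grips with 20 to 120 N. Pads are 22 mm wide; open, the fingers measure 114 mm over their backs; the gripper's body (76 mm by 85 mm) begins 54 mm behind the grasp point. The pads swing forward as they close: fully open they stand 13 mm farther back than shut.
Start: joints at [1.04, 0.307, 1.506, -0, 1.328, -0.073], TCP at [254.159, 515.785, 245.305] pointing down, gripper open.
Joint ranges: [-3.12, 3.12], [-1.05, 2.28], [0.14, 2.33], [-1.42, 4.57], [0.1, 2.73], [-2.68, 2.68]. Speed limits (rad/s): [2.57, 2.57, 3.14, 3.14, 3.14, 3.14].

INTERFACE

Orientations are given as a unit quaternion [x, y, z, w].
In Python, from rig import status, eyes, env gives the robot as it stands.
- The arm moves only by the tool move_arm, never from a script. Its argument "increments" is a list of rows, each an object with "delta_rot": the turn, a rotation vector about the world's x, y, z in degrees, a list of three; "dp": the shift along the world's x, y, z in cm, a list of three; "grip": the closure, from 0 (fully open) to 1 (shut). A call has 1 to 10 rows; each row shifts and turns the commanded pose from where the row before left it; what a row does not reach is not made up. A row lasts 1/10 s, in which the tool goes at most 50 mm and 8.59 degrees, less where a joint would pass 70% of its speed; a pose out of reach is approached as far as the arm can. A call is refused whole if a number of a shift passes 5 or a number of a turn 8.59, either way. A call with a gripper value outside its range is refused whole. The fingers move at their own pace and stop on an object; the grip force is fixed at half the most. Time passes only in rows, so rows that do not move let the fingers close. It gives the time, the measured TCP pose, the force, the opening and the grip force at its end, in the units of the state.
- status.get_state(): the state, without advancing time (a new reading comes with each control period).
- eyes.camera(name): name is "side" or "top"; returns (picture, depth): 420x560x3 uint8, blue, green, red; 420x560 float32, mm along the optical axis (not along the pixel's ray), 0 where there is no reading.
- eyes.camera_params(name): a dict with "fx", "fy", "cx", "cy" (pixels), "world_to_cam" (4x4, takes a point from world to camera coordinates). Camera axes: x right, y up, looking along -z (the intrinsics and any distortion apply to the point x, -y, -z); pixel columns grow to the right and rows downward; lengths in mm; the calibration is good to about 2 mm. A picture is of the moment at which its call begins. camera_params takes no time and is no camera call.
- env.job_done(): hands the job in; it is judged then, once.
The state is a dict: "time": time; "joint_positions": joint angles; "dq": joint speeds; "joint_torque": joint torques, N m; "ee_pos": TCP position; "eef_rot": TCP orientation; "contact_force": force on the tool from outside, world axes, zero at the start; "wrist_torque": the same for the moment, N m; "gripper_width": finger opening in mm; "grasp_force": force on a finger pad.
Only numpy, scipy, OpenCV 4.12 (cv2) and the standard library are available. Lean on these libraries where they do the work, as an engineer would, in place of code of your own. Each camera call takes 0.05 s, during which the arm holds its last target. There are 200 camera calls.

## Working session

There is one attempt and no reset: what is moved stays moved. The work goes in short steps, Python scripts to look and compute and a tool call to move; the robot and the scene stay as the last step left them, time stands still between calls to the robot, and variables do not carry over. Pictures are saved under pics/ and viewed, at most 14 in all, crops included, and the job is handed in when it is done.

Besides the shell and the picture viewer there is one more tool, called after "Request:" as name(argument=value, ...) on one line, values as JSON. move_arm: Moves the arm, as the interface text tells. Its arguments: {"type":"object","properties":{"increments":{"type":"array","items":{"type":"object","properties":{"delta_rot":{"type":"array","items":{"type":"number"}},"dp":{"type":"array","items":{"type":"number"}},"grip":{"type":"number"}}}}},"required":["increments"]}

```bash
mkdir -p pics
cat > h.py <<'E'
import numpy as np, cv2
from rig import status, eyes, env
def grab(n):
    p,d=eyes.camera(n); return p,d,eyes.camera_params(n)
def pts(d,P):
    """HxWx3 world points from depth"""
    h,w=d.shape; u,v=np.meshgrid(np.arange(w),np.arange(h))
    c=np.stack([(u-P['cx'])/P['fx']*d,-(v-P['cy'])/P['fy']*d,-d,np.ones_like(d)],-1)
    return (c@np.linalg.inv(P['world_to_cam']).T)[...,:3]
def proj(x,P):
    c=P['world_to_cam']@np.append(x,1); return P['fx']*c[0]/-c[2]+P['cx'],P['cy']+P['fy']*c[1]/c[2]
E
python3 - <<'E'
from h import *
for n in('top','side'):
    p,d,P=grab(n); cv2.imwrite(f'pics/{n}0.png',p); np.savez(f'{n}0.npz',p=p,d=d)
    print(n,{k:v for k,v in P.items() if k!='world_to_cam'},P['world_to_cam'].round(3).tolist())
print(status.get_state())
E
```

```text
top {'fx': 429.78108169101, 'fy': 429.78108169101, 'cx': 279.356027420753, 'cy': 205.10604716248577} [[0.005, -1.0, 0.002, -61.406], [0.994, 0.005, 0.106, -578.551], [-0.106, 0.002, 0.994, -1003.382], [0.0, 0.0, 0.0, 1.0]]
side {'fx': 382.9866197238319, 'fy': 382.9866197238319, 'cx': 283.9736914248183, 'cy': 208.42645527430636} [[-0.819, -0.574, -0.005, 429.021], [0.448, -0.645, 0.619, -342.089], [-0.359, 0.505, 0.785, -595.832], [0.0, 0.0, 0.0, 1.0]]
{'time': 0.1, 'joint_positions': array([ 1.03948588e+00,  3.07476235e-01,  1.50753325e+00,  3.93700069e-05,
        1.32838094e+00, -7.34951948e-02]), 'dq': array([ 0.00058671, -0.0010766 , -0.00116049,  0.00051364, -0.00050875,
        0.00121981]), 'joint_torque': array([-1.62570504e-04, -4.58527243e+01, -2.52608085e+01, -4.09958775e-04,
        5.62591376e-03, -2.66424161e-05]), 'ee_pos': array([253.85233795, 515.27462814, 244.48927839]), 'eef_rot': array([ 2.26918309e-01,  9.73913380e-01, -8.52407993e-04, -2.85939849e-04]), 'contact_force': array([ 0.0053102 , -0.2550307 ,  0.24674663]), 'wrist_torque': array([ 0.03534277, -0.00087026,  0.01673407]), 'grasp_force': 0.0, 'gripper_width': 85.47962554285112}
```

View pics/top0.png

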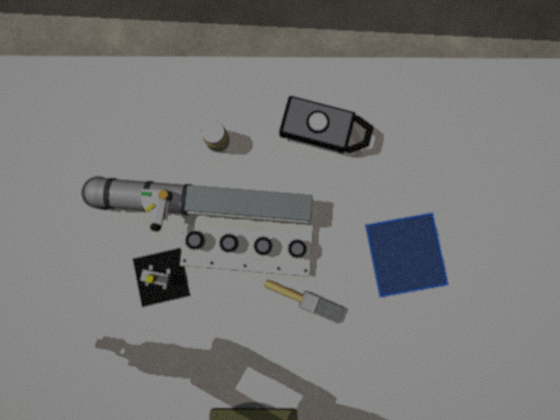

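View pics/side0.png

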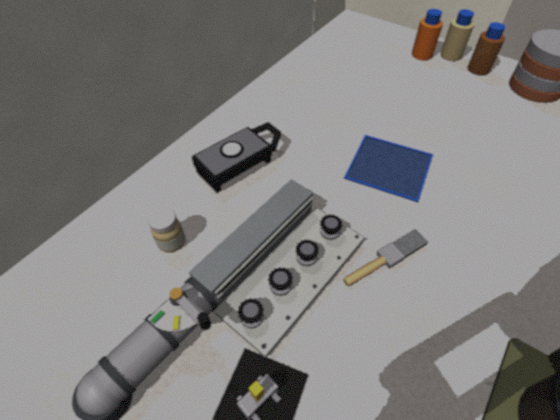

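The top view shows the four cells at pixels (195,240), (229,243), (263,246) and (298,249). The damper knob is at (155,227), the puller at (152,279) on its pad, and the mat at (407,255). The light, jar and brush are clear of these. Next I measure by depth.

```bash
cat > m.py <<'E'
from h import *
P=eyes.camera_params('top'); z=np.load('top0.npz'); p,d=z['p'],z['d']; W=pts(d,P)
def blob(sel,box):
    u0,v0,u1,v1=box; m=np.zeros(d.shape,bool); m[v0:v1,u0:u1]=sel[v0:v1,u0:u1]; m&=d>0
    return W[m]
X,Y,Z=W[...,0],W[...,1],W[...,2]
for i,(u,v) in enumerate([(195,240),(229,243),(263,246),(298,249)]):
    q=blob((Z>45)&(Z<75),(u-13,v-13,u+14,v+14)); 
    if len(q): print('cell',i,len(q),((q.max(0)+q.min(0))/2).round(1),q.mean(0).round(1),np.ptp(q,axis=0).round(1),np.median(q[:,2]))
q=blob(Z>70,(188,180,312,225)); r=cv2.minAreaRect(q[:,:2].astype(np.float32)); print('hood',r,np.median(q[:,2]))
q=blob((Z>115),(140,180,180,235)); print('damper hi',len(q),q.mean(0))
q=blob((Z>128),(145,218,165,235)); print('knob',len(q),q.mean(0),np.median(q[:,2]))
hsv=cv2.cvtColor(p,cv2.COLOR_BGR2HSV)
b=(hsv[...,0]>100)&(hsv[...,0]<130)&(hsv[...,1]>120)
q=blob(b,(350,200,460,310)); print('mat',cv2.minAreaRect(q[:,:2].astype(np.float32)),np.median(q[:,2]))
dk=(hsv[...,2]<40)&(Z<12)
q=blob(dk,(128,245,195,310)); print('pad',cv2.minAreaRect(q[:,:2].astype(np.float32)),np.median(q[:,2]))
q=blob((Z>60),(130,255,180,295)); print('post',len(q),q.mean(0),np.median(q[:,2]),np.ptp(q,axis=0))
q=blob((Z>18)&(Z<50),(130,255,180,295)); print('yoke',len(q),cv2.minAreaRect(q[:,:2].astype(np.float32)),q.mean(0))
q=blob((Z>40),(200,115,235,160)); print('jar',q.mean(0),np.ptp(q,axis=0))
q=blob((Z>10),(260,270,350,325)); print('brush',q.min(0),q.max(0))
c=np.hstack([cv2.resize(p[225:310,125:210],None,fx=4.5,fy=4.5,interpolation=cv2.INTER_CUBIC),cv2.resize(p[205:290,225:310],None,fx=4.5,fy=4.5,interpolation=cv2.INTER_CUBIC)])
cv2.imwrite('pics/c0.png',c)
E
python3 m.py
```

```text
cell 0 293 [492.5 138.7  55.6] [493.1 138.7  56.5] [44.2 44.4 12. ] 56.54585522053935
cell 1 283 [487.1  59.3  54.6] [486.8  59.1  56.4] [41.8 43.9 13.6] 56.58198416780226
cell 2 286 [481.5 -20.   56.7] [480.8 -20.3  56.6] [43.9 44.2 10.3] 56.55801165746868
cell 3 287 [ 475.1 -100.2   56.8] [ 474.8 -100.2   56.7] [44.1 42.2 10.2] 56.84873326773754
hood ((576.6233520507812, 10.970809936523438), (286.93170166015625, 64.36399841308594), 85.58124542236328) 81.25576026809159
damper hi 75 [518.57405582 209.98001276 131.59744749]
knob 58 [518.86674085 211.37343115 134.60491329] 134.7445701615734
mat ((462.84124755859375, -368.51171875), (177.0348663330078, 169.53274536132812), 10.3132905960083) 1.9521288594062298
pad ((405.2461242675781, 228.53915405273438), (113.9725570678711, 115.40496063232422), 13.768603324890137) 1.5099019071711837
post 65 [405.84286334 233.58244193  73.45367141] 74.74881315529069 [16.39924717 18.69328234 19.05607002]
yoke 244 ((405.2923278808594, 234.86196899414062), (63.03729248046875, 26.35696792602539), 78.7413558959961) [405.88945624 230.02336001  34.87944918]
jar [738.79932403  94.51272588  76.25827957] [55.61925527 57.27940192 48.11131943]
brush [ 299.53440009 -214.08920119   10.06712914] [424.46580765 -13.10530468  29.9304788 ]
```

View pics/c0.png

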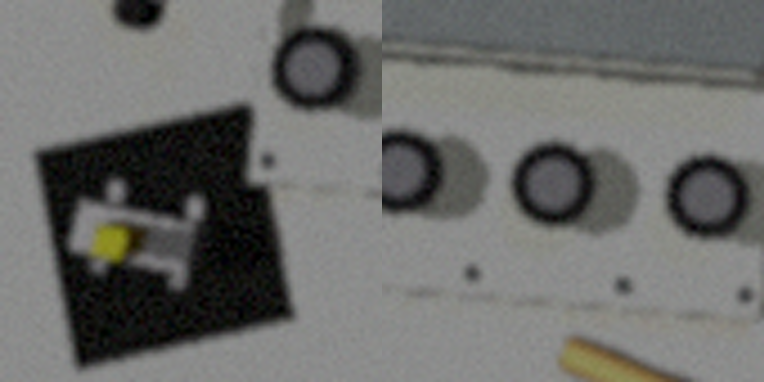

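All four lids are on, with tops at about 57 mm as they should be. The station yaw is about -4.3° and the damper is nearly shut, at about 0.05 rad. I move over the knob first.

Request:
move_arm(increments=[{"dp": [2.65, -3.05, -0.45], "delta_rot": [0, 0, 1.9], "grip": 0}, {"dp": [2.65, -3.05, -0.45], "delta_rot": [0, 0, 1.9], "grip": 0}, {"dp": [2.65, -3.05, -0.45], "delta_rot": [0, 0, 1.9], "grip": 0}, {"dp": [2.65, -3.05, -0.45], "delta_rot": [0, 0, 1.9], "grip": 0}, {"dp": [2.65, -3.05, -0.45], "delta_rot": [0, 0, 1.9], "grip": 0}, {"dp": [2.65, -3.05, -0.45], "delta_rot": [0, 0, 1.9], "grip": 0}, {"dp": [2.65, -3.05, -0.45], "delta_rot": [0, 0, 1.9], "grip": 0}, {"dp": [2.65, -3.05, -0.45], "delta_rot": [0, 0, 1.9], "grip": 0}, {"dp": [2.65, -3.05, -0.45], "delta_rot": [0, 0, 1.9], "grip": 0}, {"dp": [2.65, -3.05, -0.45], "delta_rot": [0, 0, 1.9], "grip": 0}])

```text
time: 1.1
ee_pos: [519.7, 209.3, 199.7]
eef_rot: [0.062, 0.998, -0.0, -0.0]
contact_force: [-0.1, 0.4, -0.6]
gripper_width: 85.3
grasp_force: 0.0
```

```bash
cat >> h.py <<'E'
from scipy.spatial.transform import Rotation as R
def st():
    s=status.get_state(); y=R.from_quat(s['eef_rot']).as_matrix()
    c=np.degrees(np.arctan2(y[1,1],y[0,1]))
    print('t',round(s['time'],2),'p',s['ee_pos'].round(1),'close',c.round(1),'tilt',np.degrees(np.arccos(-y[2,2])).round(2),'F',s['contact_force'].round(1),'w',round(s['gripper_width'],1),'g',round(s['grasp_force'],1),'j6',s['joint_positions'][5].round(2))
    return s,c
def plan(x,y,z,close,n):
    s,c=st(); dc=(close-c+90)%180-90; e=np.array([x,y,z])-s['ee_pos']
    print('to go cm',(e/10).round(2),'rot',round(dc,1),'per row',(e/10/n).round(3),round(dc/n,2))
E
python3 -c "
from h import *
plan(518.7,210.8,120,82.7,4)"
```

```text
t 1.1 p [519.7 209.3 199.7] close 82.8 tilt 0.05 F [-0.1  0.4 -0.6] w 85.3 g 0.0 j6 -1.14
to go cm [-0.1   0.15 -7.97] rot -0.1 per row [-0.025  0.038 -1.993] -0.04
```

Request:
move_arm(increments=[{"dp": [-0.1, 0.15, -2], "delta_rot": [0, 0, 0], "grip": 0}, {"dp": [0, 0, -2], "delta_rot": [0, 0, 0], "grip": 0}, {"dp": [0, 0, -2], "delta_rot": [0, 0, 0], "grip": 0}, {"dp": [0, 0, -2], "delta_rot": [0, 0, 0], "grip": 0.3}, {"dp": [0, 0, 0], "delta_rot": [0, 0, 0], "grip": 0.7}, {"dp": [0, 0, 0], "delta_rot": [0, 0, 0], "grip": 1}, {"dp": [0, 0, 0], "delta_rot": [0, 0, 0], "grip": 1}, {"dp": [0, 0, 0], "delta_rot": [0, 0, 0], "grip": 1}, {"dp": [0, 0, 0], "delta_rot": [0, 0, 0], "grip": 1}])

```text
time: 2.0
ee_pos: [519.0, 212.6, 121.6]
eef_rot: [0.063, 0.998, 0.0, 0.001]
contact_force: [-1.0, 0.1, 3.7]
gripper_width: 16.3
grasp_force: 58.5
```

Run:
```python
from h import *
s,c=st(); pv=np.array([592.8,201.8]); r=s['ee_pos'][:2]-pv
a=np.degrees(np.arctan2(r[1],r[0])); print('radius',np.hypot(*r),'ang',a, 'theta',(175.7-a)%360)
# arc waypoints: ~8 deg rows to green (ang 85.7) 
n=11; A=np.radians(np.linspace(a%360,85.7-0.5,n+1)); w=np.c_[np.cos(A),np.sin(A)]*75
print((np.diff(w,axis=0)/10).round(2).tolist(), (85.2-a%360)/n)
```

```text
t 2.0 p [519.  212.6 121.6] close 82.8 tilt 0.15 F [-1.   0.1  3.7] w 16.3 g 58.5 j6 -1.13
radius 74.61475133301835 ang 171.68511331625513 theta 4.014886683744862
[[0.22, 1.0], [0.35, 0.97], [0.48, 0.91], [0.6, 0.83], [0.71, 0.74], [0.81, 0.64], [0.89, 0.52], [0.95, 0.4], [0.99, 0.26], [1.02, 0.13], [1.03, -0.02]] -7.862283028750466
```

Request:
move_arm(increments=[{"dp": [0.22, 1.0, 0], "delta_rot": [0, 0, -7.86], "grip": 1}, {"dp": [0.35, 0.97, 0], "delta_rot": [0, 0, -7.86], "grip": 1}, {"dp": [0.48, 0.91, 0], "delta_rot": [0, 0, -7.86], "grip": 1}, {"dp": [0.6, 0.83, 0], "delta_rot": [0, 0, -7.86], "grip": 1}, {"dp": [0.71, 0.74, 0], "delta_rot": [0, 0, -7.86], "grip": 1}, {"dp": [0.81, 0.64, 0], "delta_rot": [0, 0, -7.86], "grip": 1}, {"dp": [0.89, 0.52, 0], "delta_rot": [0, 0, -7.86], "grip": 1}, {"dp": [0.95, 0.4, 0], "delta_rot": [0, 0, -7.86], "grip": 1}, {"dp": [0.99, 0.26, 0], "delta_rot": [0, 0, -7.86], "grip": 1}, {"dp": [1.02, 0.13, 0], "delta_rot": [0, 0, -7.86], "grip": 1}])

```text
time: 3.0
ee_pos: [590.2, 278.4, 121.7]
eef_rot: [0.682, 0.731, 0.003, 0.0]
contact_force: [2.6, 3.4, 1.4]
gripper_width: 16.1
grasp_force: 58.4
```

Request:
move_arm(increments=[{"dp": [1.03, -0.02, 0], "delta_rot": [0, 0, -7.86], "grip": 1}, {"dp": [0, 0, 0], "delta_rot": [0, 0, 0], "grip": 1}, {"dp": [0, 0, 0], "delta_rot": [0, 0, 0], "grip": 1}])

```text
time: 3.3
ee_pos: [601.5, 278.3, 121.8]
eef_rot: [0.729, 0.684, 0.004, 0.0]
contact_force: [3.7, 4.8, 0.9]
gripper_width: 16.4
grasp_force: 58.6
```

Run:
```python
from h import *
s,c=st(); pv=np.array([592.8,201.8]); r=s['ee_pos'][:2]-pv
a=np.degrees(np.arctan2(r[1],r[0])); print('radius',np.hypot(*r),'theta',(175.7-a)%360)
```

```text
t 3.3 p [601.5 278.3 121.8] close -3.7 tilt 0.42 F [3.7 4.8 0.9] w 16.4 g 58.6 j6 0.43
radius 77.02031682705207 theta 92.16800705947242
```

Request:
move_arm(increments=[{"dp": [-0.2, -0.05, 0], "delta_rot": [0, 0, 0], "grip": 1}, {"dp": [0, 0, 0], "delta_rot": [0, 0, 0], "grip": 1}, {"dp": [0, 0, 0], "delta_rot": [0, 0, 0], "grip": 0}, {"dp": [0, 0, 0], "delta_rot": [0, 0, 0], "grip": 0}, {"dp": [0, 0, 0], "delta_rot": [0, 0, 0], "grip": 0}, {"dp": [0, 0, 1], "delta_rot": [0, 0, 0], "grip": 0}, {"dp": [0, 0, 3], "delta_rot": [0, 0, 0], "grip": 0}, {"dp": [0, 0, 4], "delta_rot": [0, 0, 0], "grip": 0}])

```text
time: 4.1
ee_pos: [595.0, 274.7, 199.4]
eef_rot: [0.73, 0.684, -0.003, -0.001]
contact_force: [0.3, 0.8, 0.4]
gripper_width: 85.5
grasp_force: 0.0
```

Request:
move_arm(increments=[{"dp": [-3, 3, 1], "delta_rot": [0, 0, 8.3], "grip": 0}, {"dp": [-3, 3, 1], "delta_rot": [0, 0, 8.3], "grip": 0}, {"dp": [-3, 3, 0], "delta_rot": [0, 0, 8.3], "grip": 0}, {"dp": [-3, 3, 0], "delta_rot": [0, 0, 8.3], "grip": 0}, {"dp": [-3, 3, 0], "delta_rot": [0, 0, 8.3], "grip": 0}, {"dp": [-3, 3, 0], "delta_rot": [0, 0, 8.3], "grip": 0}, {"dp": [0, 0, 0], "delta_rot": [0, 0, 8.3], "grip": 0}, {"dp": [0, 0, 0], "delta_rot": [0, 0, 8.3], "grip": 0}, {"dp": [0, 0, 0], "delta_rot": [0, 0, 8.3], "grip": 0}, {"dp": [0, 0, 0], "delta_rot": [0, 0, 8.3], "grip": 0}])

```text
time: 5.1
ee_pos: [416.3, 455.6, 221.1]
eef_rot: [0.09, 0.996, 0.0, 0.0]
contact_force: [0.9, -0.2, -0.0]
gripper_width: 85.4
grasp_force: 0.0
```

```bash
cat > look.py <<'E'
from h import *
import sys
st(); p,d,P=grab('top'); W=pts(d,P); X,Y,Z=W[...,0],W[...,1],W[...,2]
cv2.imwrite(f'pics/{sys.argv[1]}.png',p); np.savez('last.npz',p=p,d=d)
hsv=cv2.cvtColor(p,cv2.COLOR_BGR2HSV); ok=d>0
def rect(name,m):
    q=W[m&ok]
    if len(q)>5: print(name,len(q),[np.round(t,1) for t in cv2.minAreaRect(q[:,:2].astype(np.float32))],'mean',q.mean(0).round(1),'zmed',np.median(q[:,2]).round(1))
    else: print(name,'none')
reg=(X<470)&(X>320)&(Y>140)&(Y<330)
rect('post',reg&(Z>66)&(Z<80)); rect('yoke',reg&(Z>26)&(Z<40)); rect('feet+yoke',reg&(Z>1.5+6)&(Z<40))
rect('knob',(Z>130)&(Z<140)&(X>500)&(X<680)&(Y>180)&(Y<300))
E
python3 look.py t1
```

```text
t 5.1 p [416.3 455.6 221.1] close 79.7 tilt 0.02 F [ 0.9 -0.2 -0. ] w 85.4 g 0.0 j6 -0.63
post 59 [array([405.5, 234.6]), array([16.1, 16. ]), np.float64(80.5)] mean [405.8 234.   74.7] zmed 74.9
yoke 272 [array([422.7, 200.8]), array([ 55.9, 136.9]), np.float64(26.8)] mean [414.  218.1  33.6] zmed 34.7
feet+yoke 503 [array([422.4, 200. ]), array([ 74.4, 138.9]), np.float64(14.8)] mean [427.2 195.9  28.2] zmed 26.5
knob 56 [array([598.1, 274.8]), array([17.1, 15.8]), np.float64(89.2)] mean [597.4 275.3 134.7] zmed 134.9
```

View pics/t1.png

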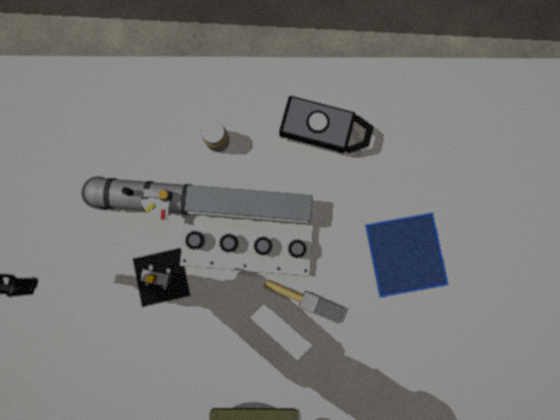

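The green mark is covered and the lever lies along the duct: knob at (127,190), angle about 1.57 rad. The puller has not moved, with its post at (151,279). Now I grasp it.

Request:
move_arm(increments=[{"dp": [-0.22, -4.42, -1.4], "delta_rot": [0, 0, 0], "grip": 0}, {"dp": [-0.22, -4.42, -1.4], "delta_rot": [0, 0, 0], "grip": 0}, {"dp": [-0.22, -4.42, -1.4], "delta_rot": [0, 0, 0], "grip": 0}, {"dp": [-0.22, -4.42, -1.4], "delta_rot": [0, 0, 0], "grip": 0}, {"dp": [-0.22, -4.42, -1.4], "delta_rot": [0, 0, 0], "grip": 0}, {"dp": [0, 0, -3], "delta_rot": [0, 0, 0], "grip": 0}, {"dp": [0, 0, -3], "delta_rot": [0, 0, 0], "grip": 0}, {"dp": [0, 0, 0], "delta_rot": [0, 0, 0], "grip": 0}])

```text
time: 5.95
ee_pos: [403.3, 232.8, 88.2]
eef_rot: [0.095, 0.995, -0.002, -0.003]
contact_force: [-1.2, -0.4, -0.4]
gripper_width: 85.5
grasp_force: 0.0
```

```bash
python3 -c "
from h import *
plan(405.5,234.6,57,79.6,2)"
```

```text
t 5.95 p [403.3 232.8  88.2] close 79.1 tilt 0.38 F [-1.2 -0.4 -0.4] w 85.5 g 0.0 j6 -0.95
to go cm [ 0.22  0.18 -3.12] rot 0.5 per row [ 0.108  0.091 -1.561] 0.25
```

Request:
move_arm(increments=[{"dp": [0, 0, 0], "delta_rot": [0, 0, 0], "grip": 0}, {"dp": [0.1, 0.1, -1.5], "delta_rot": [0, 0, 0.2], "grip": 0}, {"dp": [0, 0, -1.5], "delta_rot": [0, 0, 0], "grip": 0}, {"dp": [0, 0, 0], "delta_rot": [0, 0, 0], "grip": 0}, {"dp": [0, 0, 0], "delta_rot": [0, 0, 0], "grip": 0}])

```text
time: 6.45
ee_pos: [407.5, 236.3, 61.5]
eef_rot: [0.091, 0.996, 0.0, 0.001]
contact_force: [0.7, 0.1, 0.1]
gripper_width: 85.1
grasp_force: 0.0
```

```bash
python3 -c "
from h import *
plan(405.5,234.6,57,79.6,1)"
```

```text
t 6.45 p [407.5 236.3  61.5] close 79.5 tilt 0.1 F [0.7 0.1 0.1] w 85.1 g 0.0 j6 -0.95
to go cm [-0.2  -0.17 -0.45] rot 0.1 per row [-0.196 -0.169 -0.452] 0.08
```

Request:
move_arm(increments=[{"dp": [-0.2, -0.17, -0.4], "delta_rot": [0, 0, 0], "grip": 0}, {"dp": [0, 0, 0], "delta_rot": [0, 0, 0], "grip": 0.5}, {"dp": [0, 0, 0], "delta_rot": [0, 0, 0], "grip": 1}, {"dp": [0, 0, 0], "delta_rot": [0, 0, 0], "grip": 1}, {"dp": [0, 0, 0], "delta_rot": [0, 0, 0], "grip": 1}, {"dp": [0, 0, 0], "delta_rot": [0, 0, 0], "grip": 1}, {"dp": [0, 0, 0], "delta_rot": [0, 0, 0], "grip": 1}])

```text
time: 7.15
ee_pos: [404.8, 234.0, 56.3]
eef_rot: [0.091, 0.996, 0.0, 0.0]
contact_force: [-1.1, 0.7, -0.1]
gripper_width: 15.3
grasp_force: 41.2
```

```bash
python3 -c "
from h import *
st()"
```

```text
t 7.15 p [404.8 234.   56.3] close 79.5 tilt 0.02 F [-1.1  0.7 -0.1] w 15.3 g 41.2 j6 -0.95
```

Request:
move_arm(increments=[{"dp": [0, 0, 1], "delta_rot": [0, 0, 0], "grip": 1}, {"dp": [0, 0, 3], "delta_rot": [0, 0, 0], "grip": 1}, {"dp": [0, 0, 3], "delta_rot": [0, 0, 0], "grip": 1}, {"dp": [0.5, -1.8, 0], "delta_rot": [0, 0, 1.2], "grip": 1}, {"dp": [0.5, -1.8, 0], "delta_rot": [0, 0, 1.2], "grip": 1}, {"dp": [0.5, -1.8, 0], "delta_rot": [0, 0, 1.3], "grip": 1}, {"dp": [0.5, -1.8, 0], "delta_rot": [0, 0, 1.3], "grip": 1}, {"dp": [0.5, -1.8, 0], "delta_rot": [0, 0, 1.2], "grip": 1}, {"dp": [0, 0, 0], "delta_rot": [0, 0, 0], "grip": 1}, {"dp": [0, 0, 0], "delta_rot": [0, 0, 0], "grip": 1}])

```text
time: 8.15
ee_pos: [429.4, 143.8, 126.5]
eef_rot: [0.038, 0.999, 0.0, -0.0]
contact_force: [-0.0, -0.1, -2.3]
gripper_width: 14.8
grasp_force: 61.8
```

```bash
cat > pl.py <<'E'
from h import *
ctr=np.array([483.9,19.4]); X=np.array([.9972,-.0749]); Y=np.array([.0749,.9972])
def go(k,sx,z,n=1,close=85.7):
    t=ctr+Y*[120,40,-40,-120][k]+X*sx; plan(*t,z,close,n)
def where(k):
    r=status.get_state()['ee_pos'][:2]-ctr-Y*[120,40,-40,-120][k]; print('station x,y rel cell',(r@X).round(1),(r@Y).round(1))
E
python3 -c "
from pl import *
go(0,-62,94.3,3);where(0)
p,d,P=grab('side'); cv2.imwrite('pics/s1.png',cv2.resize(p[180:420,140:460],None,fx=2.4,fy=2.4))"
```

```text
t 8.15 p [429.4 143.8 126.5] close 85.6 tilt 0.03 F [-0.  -0.1 -2.3] w 14.8 g 61.8 j6 -1.26
to go cm [ 0.16 -0.01 -3.22] rot 0.1 per row [ 0.054 -0.002 -1.075] 0.03
station x,y rel cell -63.6 -0.1
```

View pics/s1.png

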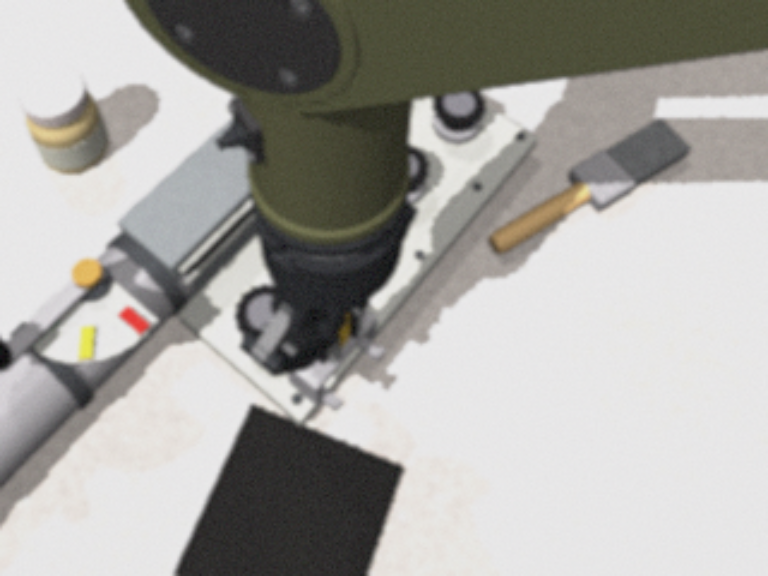

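The puller is held upright at crop pixel (335,350), just in front of the first lid at (262,312). Its foot height comes from the grasp height. I lower it to lip level.

Request:
move_arm(increments=[{"dp": [0.1, 0, -1.6], "delta_rot": [0, 0, 0], "grip": 1}, {"dp": [0, 0, -1.6], "delta_rot": [0, 0, 0], "grip": 1}, {"dp": [0, 0, 0], "delta_rot": [0, 0, 0], "grip": 1}, {"dp": [0, 0, 0], "delta_rot": [0, 0, 0], "grip": 1}, {"dp": [0, 0, 0], "delta_rot": [0, 0, 0], "grip": 1}])

```text
time: 8.7
ee_pos: [431.1, 144.4, 94.9]
eef_rot: [0.037, 0.999, 0.0, 0.0]
contact_force: [-0.2, -0.1, -2.4]
gripper_width: 15.1
grasp_force: 61.7
```

```bash
python3 -c "
from pl import *
go(0,0,94.3,6);where(0)"
```

```text
t 8.7 p [431.1 144.4  94.9] close 85.7 tilt 0.06 F [-0.2 -0.1 -2.4] w 15.1 g 61.7 j6 -1.27
to go cm [ 6.18 -0.54 -0.06] rot -0.0 per row [ 1.03  -0.089 -0.01 ] -0.01
station x,y rel cell -62.0 0.7
```

Request:
move_arm(increments=[{"dp": [1.03, -0.09, -0.03], "delta_rot": [0, 0, 0], "grip": 1}, {"dp": [1.03, -0.09, -0.02], "delta_rot": [0, 0, 0], "grip": 1}, {"dp": [1.03, -0.09, 0], "delta_rot": [0, 0, 0], "grip": 1}, {"dp": [1.03, -0.09, 0], "delta_rot": [0, 0, 0], "grip": 1}, {"dp": [1.03, -0.09, 0], "delta_rot": [0, 0, 0], "grip": 1}, {"dp": [1.03, -0.09, 0], "delta_rot": [0, 0, 0], "grip": 1}, {"dp": [0, 0, 0], "delta_rot": [0, 0, 0], "grip": 1}, {"dp": [0, 0, 0], "delta_rot": [0, 0, 0], "grip": 1}, {"dp": [0, 0, 0], "delta_rot": [0, 0, 0], "grip": 1}])

```text
time: 9.6
ee_pos: [491.6, 138.4, 93.5]
eef_rot: [0.037, 0.999, -0.0, -0.001]
contact_force: [0.2, 0.5, -2.7]
gripper_width: 15.1
grasp_force: 61.7
```

```bash
python3 -c "
from pl import *
go(0,0,94.3,6);where(0)"
```

```text
t 9.6 p [491.6 138.4  93.5] close 85.7 tilt 0.08 F [ 0.2  0.5 -2.7] w 15.1 g 61.7 j6 -1.3
to go cm [0.13 0.07 0.08] rot -0.0 per row [0.022 0.012 0.013] -0.0
station x,y rel cell -1.3 -0.8
```

Request:
move_arm(increments=[{"dp": [0.1, 0.05, 0.3], "delta_rot": [0, 0, 0], "grip": 1}, {"dp": [0, 0, 0.3], "delta_rot": [0, 0, 0], "grip": 1}, {"dp": [0, 0, 0.3], "delta_rot": [0, 0, 0], "grip": 1}, {"dp": [0, 0, 0.3], "delta_rot": [0, 0, 0], "grip": 1}, {"dp": [0, 0, 0.3], "delta_rot": [0, 0, 0], "grip": 1}, {"dp": [0, 0, 0.3], "delta_rot": [0, 0, 0], "grip": 1}, {"dp": [0, 0, 0.3], "delta_rot": [0, 0, 0], "grip": 1}, {"dp": [0, 0, 0.3], "delta_rot": [0, 0, 0], "grip": 1}, {"dp": [0, 0, 0.3], "delta_rot": [0, 0, 0], "grip": 1}, {"dp": [0, 0, 0.3], "delta_rot": [0, 0, 0], "grip": 1}])

```text
time: 10.6
ee_pos: [493.5, 139.0, 124.1]
eef_rot: [0.037, 0.999, 0.0, 0.0]
contact_force: [-0.6, 0.1, -2.6]
gripper_width: 15.2
grasp_force: 61.7
```

Request:
move_arm(increments=[{"dp": [0, 0, 0.5], "delta_rot": [0, 0, 0], "grip": 1}, {"dp": [0, 0, 0.5], "delta_rot": [0, 0, 0], "grip": 1}, {"dp": [0, 0, 0.5], "delta_rot": [0, 0, 0], "grip": 1}, {"dp": [0, 0, 0.5], "delta_rot": [0, 0, 0], "grip": 1}, {"dp": [0, 0, 0], "delta_rot": [0, 0, 0], "grip": 1}, {"dp": [0, 0, 0], "delta_rot": [0, 0, 0], "grip": 1}])

```text
time: 11.2
ee_pos: [493.5, 139.0, 144.0]
eef_rot: [0.037, 0.999, 0.0, 0.0]
contact_force: [-0.1, 0.7, -2.3]
gripper_width: 15.0
grasp_force: 61.7
```

```bash
cat > mt.py <<'E'
from pl import *
mc=np.array([462.8,-368.5]); a=np.radians(10.0); MX=np.array([np.cos(a),np.sin(a)]); MY=np.array([-np.sin(a),np.cos(a)])
def gom(mx,my,z,n,close=85.7):
    t=mc+MX*mx+MY*my; plan(*t,z,close,n)
E
python3 -c "
from mt import *
where(0); gom(45,40,144,12)
p,d,P=grab('side'); cv2.imwrite('pics/s2.png',cv2.resize(p[180:420,140:460],None,fx=2.4,fy=2.4))"
```

```text
station x,y rel cell 0.7 -0.0
t 11.2 p [493.5 139.  144. ] close 85.7 tilt 0.02 F [-0.1  0.7 -2.3] w 15.0 g 61.7 j6 -1.3
to go cm [  0.66 -46.03   0.  ] rot -0.0 per row [ 0.055 -3.836  0.   ] -0.0
```

View pics/s2.png

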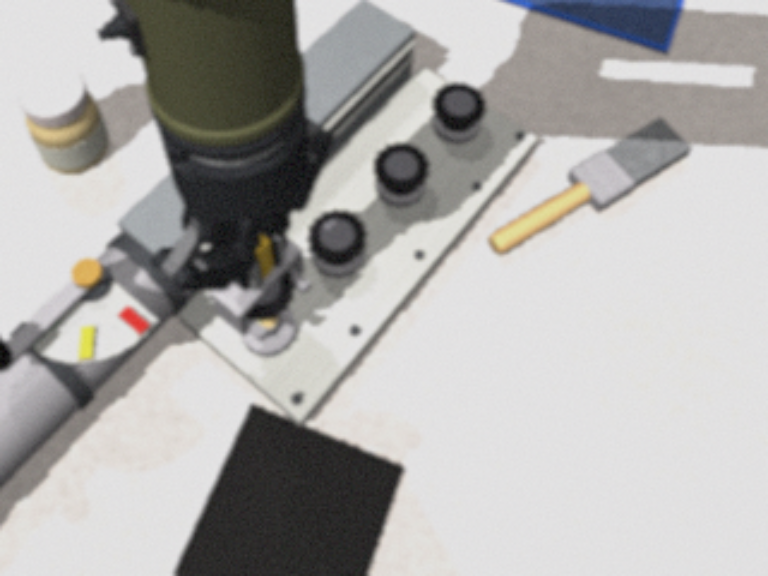

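The lid is off and sits in the puller: the bare neck shows at (268,325) and the lid at (265,295). I carry it to the mat.

Request:
move_arm(increments=[{"dp": [0, -1, 0], "delta_rot": [0, 0, 0], "grip": 1}, {"dp": [0.05, -2, 0], "delta_rot": [0, 0, 0], "grip": 1}, {"dp": [0.05, -3, 0], "delta_rot": [0, 0, 0], "grip": 1}, {"dp": [0.05, -3, 0], "delta_rot": [0, 0, 0], "grip": 1}, {"dp": [0.05, -3, 0], "delta_rot": [0, 0, 0], "grip": 1}, {"dp": [0.05, -3, 0], "delta_rot": [0, 0, 0], "grip": 1}, {"dp": [0.05, -3, 0], "delta_rot": [0, 0, 0], "grip": 1}, {"dp": [0.05, -3, 0], "delta_rot": [0, 0, 0], "grip": 1}, {"dp": [0.05, -3, 0], "delta_rot": [0, 0, 0], "grip": 1}, {"dp": [0.05, -3, 0], "delta_rot": [0, 0, 0], "grip": 1}])

```text
time: 12.25
ee_pos: [497.2, -132.8, 143.5]
eef_rot: [0.038, 0.999, -0.0, -0.0]
contact_force: [-0.3, -0.2, -2.3]
gripper_width: 15.4
grasp_force: 61.8
```

Request:
move_arm(increments=[{"dp": [0.05, -3, 0], "delta_rot": [0, 0, 0], "grip": 1}, {"dp": [0.05, -3, 0], "delta_rot": [0, 0, 0], "grip": 1}, {"dp": [0.05, -3, 0], "delta_rot": [0, 0, 0], "grip": 1}, {"dp": [0.05, -3, 0], "delta_rot": [0, 0, 0], "grip": 1}, {"dp": [0, -3, 0], "delta_rot": [0, 0, 0], "grip": 1}, {"dp": [0, -2, 0], "delta_rot": [0, 0, 0], "grip": 1}, {"dp": [0, -2, 0], "delta_rot": [0, 0, 0], "grip": 1}, {"dp": [0, 0, 0], "delta_rot": [0, 0, 0], "grip": 1}, {"dp": [0, 0, 0], "delta_rot": [0, 0, 0], "grip": 1}])

```text
time: 13.15
ee_pos: [499.5, -320.8, 143.5]
eef_rot: [0.038, 0.999, 0.001, -0.0]
contact_force: [-0.2, 1.0, -3.1]
gripper_width: 15.4
grasp_force: 61.7
```

Run:
```python
from mt import *
gom(45,40,74,4)
p,d,P=grab('side'); W=pts(d,P)
e=status.get_state()['ee_pos']; u,v=map(int,proj(e,P)); print(u,v)
cv2.imwrite('pics/s3.png',cv2.resize(p[max(0,v-60):v+100,max(0,u-110):u+110],None,fx=3.4,fy=3.4)); np.savez('s3.npz',p=p,d=d)
```

```text
t 13.15 p [ 499.5 -320.8  143.5] close 85.7 tilt 0.08 F [-0.2  1.  -3.1] w 15.4 g 61.7 j6 -2.14
to go cm [ 0.06 -0.04 -6.95] rot 0.0 per row [ 0.016 -0.011 -1.737] 0.01
378 126
```

View pics/s3.png

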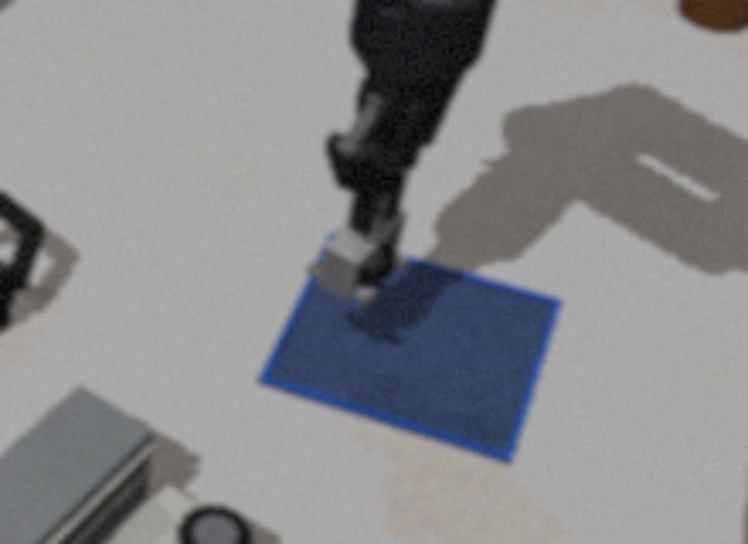

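Request:
move_arm(increments=[{"dp": [0, 0, -2], "delta_rot": [0, 0, 0], "grip": 1}, {"dp": [0, 0, -2], "delta_rot": [0, 0, 0], "grip": 1}, {"dp": [0, 0, -2], "delta_rot": [0, 0, 0], "grip": 1}, {"dp": [0, 0, -1], "delta_rot": [0, 0, 0], "grip": 1}, {"dp": [0, 0, 0], "delta_rot": [0, 0, 0], "grip": 1}, {"dp": [0, 0, 0], "delta_rot": [0, 0, 0], "grip": 1}, {"dp": [0, 0, 0], "delta_rot": [0, 0, 0], "grip": 1}])

```text
time: 13.9
ee_pos: [500.8, -321.3, 74.9]
eef_rot: [0.037, 0.999, -0.001, 0.001]
contact_force: [0.6, -0.0, -2.1]
gripper_width: 15.3
grasp_force: 61.8
```

Run:
```python
from mt import *
P=eyes.camera_params('side'); z=np.load('s3.npz'); W=pts(z['d'],P)
q=W[(z['d']>0)&(np.abs(W[...,0]-499.5)<36)&(np.abs(W[...,1]+320.8)<40)&(W[...,2]>40)&(W[...,2]<150)]
print(len(q)); h,e=np.histogram(q[:,2],np.arange(40,152,4)); print(list(zip(e.astype(int),h)))
for lo in (66,82,86,100,112,118,122): 
    s=q[(q[:,2]>lo)&(q[:,2]<lo+4)]
    if len(s): print(lo,s.min(0).round(0),s.max(0).round(0))
gom(45,40,62.3,4)
```

```text
535
[(np.int64(40), np.int64(0)), (np.int64(44), np.int64(0)), (np.int64(48), np.int64(0)), (np.int64(52), np.int64(0)), (np.int64(56), np.int64(0)), (np.int64(60), np.int64(0)), (np.int64(64), np.int64(0)), (np.int64(68), np.int64(0)), (np.int64(72), np.int64(0)), (np.int64(76), np.int64(0)), (np.int64(80), np.int64(2)), (np.int64(84), np.int64(5)), (np.int64(88), np.int64(16)), (np.int64(92), np.int64(57)), (np.int64(96), np.int64(94)), (np.int64(100), np.int64(53)), (np.int64(104), np.int64(19)), (np.int64(108), np.int64(20)), (np.int64(112), np.int64(19)), (np.int64(116), np.int64(23)), (np.int64(120), np.int64(101)), (np.int64(124), np.int64(38)), (np.int64(128), np.int64(7)), (np.int64(132), np.int64(10)), (np.int64(136), np.int64(17)), (np.int64(140), np.int64(23)), (np.int64(144), np.int64(20))]
82 [ 487. -319.   83.] [ 491. -312.   85.]
86 [ 478. -343.   87.] [ 527. -294.   90.]
100 [ 482. -344.  100.] [ 518. -287.  104.]
112 [ 488. -347.  112.] [ 519. -286.  116.]
118 [ 489. -347.  118.] [ 517. -286.  122.]
122 [ 488. -349.  122.] [ 517. -286.  126.]
t 13.9 p [ 500.8 -321.3   74.9] close 85.7 tilt 0.12 F [ 0.6 -0.  -2.1] w 15.3 g 61.8 j6 -2.14
to go cm [-0.06  0.   -1.26] rot -0.0 per row [-0.015  0.001 -0.315] -0.01
```

The yoke's top is at about 123 mm, as expected, so the puller has not slipped in the grip. I set the lid down and withdraw.

Request:
move_arm(increments=[{"dp": [0, 0, -0.4], "delta_rot": [0, 0, 0], "grip": 1}, {"dp": [0, 0, -0.3], "delta_rot": [0, 0, 0], "grip": 1}, {"dp": [0, 0, -0.3], "delta_rot": [0, 0, 0], "grip": 1}, {"dp": [0, 0, -0.2], "delta_rot": [0, 0, 0], "grip": 1}, {"dp": [0, 0, 0], "delta_rot": [0, 0, 0], "grip": 1}, {"dp": [0, 0, 0], "delta_rot": [0, 0, 0], "grip": 1}])

```text
time: 14.5
ee_pos: [499.9, -321.0, 61.7]
eef_rot: [0.037, 0.999, 0.0, -0.0]
contact_force: [0.2, 0.2, -1.6]
gripper_width: 15.4
grasp_force: 61.8
```

```bash
python3 -c "
from mt import *
gom(45,40,62.3,1)"
```

```text
t 14.5 p [ 499.9 -321.    61.7] close 85.7 tilt 0.01 F [ 0.2  0.2 -1.6] w 15.4 g 61.8 j6 -2.14
to go cm [ 0.03 -0.03  0.06] rot -0.0 per row [ 0.026 -0.027  0.061] -0.01
```

Request:
move_arm(increments=[{"dp": [-1, 0.075, 0.05], "delta_rot": [0, 0, 0], "grip": 1}, {"dp": [-1, 0.075, 0], "delta_rot": [0, 0, 0], "grip": 1}, {"dp": [-1, 0.075, 0], "delta_rot": [0, 0, 0], "grip": 1}, {"dp": [-1, 0.075, 0], "delta_rot": [0, 0, 0], "grip": 1}, {"dp": [-1, 0.075, 0], "delta_rot": [0, 0, 0], "grip": 1}, {"dp": [-1, 0.075, 0], "delta_rot": [0, 0, 0], "grip": 1}, {"dp": [0, 0, 2], "delta_rot": [0, 0, 0], "grip": 1}, {"dp": [0, 0, 3], "delta_rot": [0, 0, 0], "grip": 1}, {"dp": [0, 0, 3], "delta_rot": [0, 0, 0], "grip": 1}, {"dp": [0, 0, 0], "delta_rot": [0, 0, 0], "grip": 1}])

```text
time: 15.5
ee_pos: [441.9, -318.6, 146.3]
eef_rot: [0.038, 0.999, -0.003, 0.003]
contact_force: [0.9, -1.2, -1.1]
gripper_width: 15.2
grasp_force: 62.0
```

```bash
cat >> mt.py <<'E'
def lids():
    """lids on mat / cells seen from above: fit dark-disc blobs"""
    p,d,P=grab('top'); W=pts(d,P); e=status.get_state()['ee_pos']
    for nm,c,r,lo,hi in [('mat',mc,115,17,32),('row',ctr,170,48,65)]:
        m=(d>0)&(np.hypot(W[...,0]-c[0],W[...,1]-c[1])<r)&(W[...,2]>lo)&(W[...,2]<hi)
        n,L,S,_=cv2.connectedComponentsWithStats(m.astype(np.uint8))
        for i in range(1,n):
            if S[i,4]>60:
                q=W[L==i]; print(nm,S[i,4],((q.max(0)+q.min(0))/2).round(0)[:2],np.ptp(q,axis=0).round(0)[:2],'z',np.median(q[:,2]).round(1))
    return p
E
python3 -c "
from mt import *
go(1,-62,140,10); cv2.imwrite('pics/t2.png',lids())"
```

```text
t 15.5 p [ 441.9 -318.6  146.3] close 85.7 tilt 0.5 F [ 0.9 -1.2 -1.1] w 15.2 g 62.0 j6 -2.2
to go cm [-1.68 38.25 -0.63] rot 0.0 per row [-0.168  3.825 -0.063] 0.0
mat 273 [ 499. -322.] [43. 45.] z 23.8
row 284 [487.  59.] [42. 45.] z 56.6
row 285 [482. -20.] [44. 44.] z 56.8
row 286 [ 475. -100.] [44. 42.] z 56.6
```

The first lid stands upright on the mat at (499,-322), top at 24 mm. Next is the second cell.

Request:
move_arm(increments=[{"dp": [-0.17, 3.82, 0], "delta_rot": [0, 0, 0], "grip": 1}, {"dp": [-0.17, 3.82, 0], "delta_rot": [0, 0, 0], "grip": 1}, {"dp": [-0.17, 3.82, 0], "delta_rot": [0, 0, 0], "grip": 1}, {"dp": [-0.17, 3.82, 0], "delta_rot": [0, 0, 0], "grip": 1}, {"dp": [-0.17, 3.82, 0], "delta_rot": [0, 0, 0], "grip": 1}, {"dp": [-0.17, 3.82, 0], "delta_rot": [0, 0, 0], "grip": 1}, {"dp": [-0.17, 3.82, 0], "delta_rot": [0, 0, 0], "grip": 1}, {"dp": [-0.17, 3.82, 0], "delta_rot": [0, 0, 0], "grip": 1}, {"dp": [-0.17, 3.82, 0], "delta_rot": [0, 0, 0], "grip": 1}, {"dp": [-0.17, 3.82, 0], "delta_rot": [0, 0, 0], "grip": 1}])

```text
time: 16.55
ee_pos: [421.3, 66.7, 141.1]
eef_rot: [0.038, 0.999, -0.0, -0.001]
contact_force: [0.7, 0.3, -1.2]
gripper_width: 15.0
grasp_force: 61.8
```

Request:
move_arm(increments=[{"dp": [0, 0, 0], "delta_rot": [0, 0, 0], "grip": 1}, {"dp": [0, 0, -2], "delta_rot": [0, 0, 0], "grip": 1}, {"dp": [0, 0, -2.3], "delta_rot": [0, 0, 0], "grip": 1}, {"dp": [0, 0, 0], "delta_rot": [0, 0, 0], "grip": 1}, {"dp": [0, 0, 0], "delta_rot": [0, 0, 0], "grip": 1}, {"dp": [0, 0, 0], "delta_rot": [0, 0, 0], "grip": 1}])

```text
time: 17.15
ee_pos: [423.4, 65.0, 99.7]
eef_rot: [0.038, 0.999, -0.0, 0.0]
contact_force: [-0.9, -0.1, -1.4]
gripper_width: 15.3
grasp_force: 61.7
```

```bash
python3 -c "
from mt import *
where(1); go(1,0,94.3,6)"
```

```text
station x,y rel cell -63.8 0.9
t 17.15 p [423.4  65.   99.7] close 85.7 tilt 0.04 F [-0.9 -0.1 -1.4] w 15.3 g 61.7 j6 -1.44
to go cm [ 6.35 -0.57 -0.54] rot 0.0 per row [ 1.059 -0.095 -0.09 ] 0.01
```

Request:
move_arm(increments=[{"dp": [0, -0.1, -0.55], "delta_rot": [0, 0, 0], "grip": 1}, {"dp": [0.6, -0.05, 0], "delta_rot": [0, 0, 0], "grip": 1}, {"dp": [1, -0.07, 0], "delta_rot": [0, 0, 0], "grip": 1}, {"dp": [1.2, -0.09, 0], "delta_rot": [0, 0, 0], "grip": 1}, {"dp": [1.2, -0.09, 0], "delta_rot": [0, 0, 0], "grip": 1}, {"dp": [1.2, -0.09, 0], "delta_rot": [0, 0, 0], "grip": 1}, {"dp": [1.15, -0.09, 0], "delta_rot": [0, 0, 0], "grip": 1}, {"dp": [0, 0, 0], "delta_rot": [0, 0, 0], "grip": 1}, {"dp": [0, 0, 0], "delta_rot": [0, 0, 0], "grip": 1}, {"dp": [0, 0, 0], "delta_rot": [0, 0, 0], "grip": 1}])

```text
time: 18.15
ee_pos: [485.4, 59.7, 93.5]
eef_rot: [0.037, 0.999, -0.0, -0.001]
contact_force: [-0.1, 0.1, -2.7]
gripper_width: 15.0
grasp_force: 61.8
```

```bash
python3 -c "
from mt import *
where(1); go(1,0,94.3,6)"
```

```text
station x,y rel cell -1.5 0.3
t 18.15 p [485.4  59.7  93.5] close 85.7 tilt 0.1 F [-0.1  0.1 -2.7] w 15.0 g 61.8 j6 -1.46
to go cm [ 0.15 -0.04  0.08] rot -0.0 per row [ 0.025 -0.007  0.013] -0.0
```

Request:
move_arm(increments=[{"dp": [0.1, 0, 0.3], "delta_rot": [0, 0, 0], "grip": 1}, {"dp": [0, 0, 0.3], "delta_rot": [0, 0, 0], "grip": 1}, {"dp": [0, 0, 0.3], "delta_rot": [0, 0, 0], "grip": 1}, {"dp": [0, 0, 0.3], "delta_rot": [0, 0, 0], "grip": 1}, {"dp": [0, 0, 0.3], "delta_rot": [0, 0, 0], "grip": 1}, {"dp": [0, 0, 0.3], "delta_rot": [0, 0, 0], "grip": 1}, {"dp": [0, 0, 0.3], "delta_rot": [0, 0, 0], "grip": 1}, {"dp": [0, 0, 0.3], "delta_rot": [0, 0, 0], "grip": 1}, {"dp": [0, 0, 0.3], "delta_rot": [0, 0, 0], "grip": 1}, {"dp": [0, 0, 0.3], "delta_rot": [0, 0, 0], "grip": 1}])

```text
time: 19.15
ee_pos: [487.5, 59.7, 124.1]
eef_rot: [0.037, 0.999, 0.0, 0.0]
contact_force: [0.6, 0.3, -2.3]
gripper_width: 15.2
grasp_force: 61.8
```

Request:
move_arm(increments=[{"dp": [0, 0, 0.5], "delta_rot": [0, 0, 0], "grip": 1}, {"dp": [0, 0, 0.5], "delta_rot": [0, 0, 0], "grip": 1}, {"dp": [0, 0, 0.5], "delta_rot": [0, 0, 0], "grip": 1}, {"dp": [0, 0, 0.5], "delta_rot": [0, 0, 0], "grip": 1}, {"dp": [0, 0, 0], "delta_rot": [0, 0, 0], "grip": 1}, {"dp": [0, 0, 0], "delta_rot": [0, 0, 0], "grip": 1}])

```text
time: 19.75
ee_pos: [487.5, 59.7, 144.0]
eef_rot: [0.037, 0.999, 0.0, 0.0]
contact_force: [0.2, -0.3, -2.5]
gripper_width: 14.9
grasp_force: 61.8
```

```bash
cat >> mt.py <<'E'
def held():
    """height of yoke top / post top vs TCP, from the side camera; puller z should be TCP-54.3"""
    p,d,P=grab('side'); W=pts(d,P); e=status.get_state()['ee_pos']
    m=(d>0)&(np.abs(W[...,0]-e[0])<18)&(np.abs(np.abs(W[...,1]-e[1])-26)<8)&(np.abs(W[...,2]-e[2]+20)<18)
    h,b=np.histogram(W[m][:,2]-e[2],np.arange(-38,0,2)); print('yoke top expected -20.3:',dict(zip(b.astype(int).tolist(),h.tolist())))
    return p
E
python3 -c "
from mt import *
where(1); gom(45,-40,144,17); lids(); held()"
```

```text
station x,y rel cell 0.6 0.5
t 19.75 p [487.5  59.7 144. ] close 85.7 tilt 0.03 F [ 0.2 -0.3 -2.5] w 14.9 g 61.8 j6 -1.46
to go cm [  2.65 -45.98  -0.  ] rot -0.0 per row [ 0.156 -2.705 -0.   ] -0.0
mat 272 [ 499. -321.] [43. 47.] z 23.5
row 285 [482. -20.] [44. 44.] z 56.6
row 286 [ 475. -100.] [44. 42.] z 56.6
yoke top expected -20.3: {-38: 8, -36: 9, -34: 9, -32: 8, -30: 7, -28: 12, -26: 10, -24: 12, -22: 61, -20: 85, -18: 3, -16: 0, -14: 0, -12: 0, -10: 0, -8: 2, -6: 1, -4: 1}
```

The second lid is off and there was no slip in the grip. I carry it to the mat.

Request:
move_arm(increments=[{"dp": [0, -1, 0], "delta_rot": [0, 0, 0], "grip": 1}, {"dp": [0.15, -2, 0], "delta_rot": [0, 0, 0], "grip": 1}, {"dp": [0.2, -3, 0], "delta_rot": [0, 0, 0], "grip": 1}, {"dp": [0.2, -3, 0], "delta_rot": [0, 0, 0], "grip": 1}, {"dp": [0.2, -3, 0], "delta_rot": [0, 0, 0], "grip": 1}, {"dp": [0.2, -3, 0], "delta_rot": [0, 0, 0], "grip": 1}, {"dp": [0.2, -3, 0], "delta_rot": [0, 0, 0], "grip": 1}, {"dp": [0.2, -3, 0], "delta_rot": [0, 0, 0], "grip": 1}, {"dp": [0.2, -3, 0], "delta_rot": [0, 0, 0], "grip": 1}, {"dp": [0.2, -3, 0], "delta_rot": [0, 0, 0], "grip": 1}])

```text
time: 20.85
ee_pos: [504.4, -212.2, 143.5]
eef_rot: [0.038, 0.999, 0.0, -0.0]
contact_force: [0.1, -0.1, -1.7]
gripper_width: 15.1
grasp_force: 61.8
```

Request:
move_arm(increments=[{"dp": [0.2, -3, 0], "delta_rot": [0, 0, 0], "grip": 1}, {"dp": [0.2, -3, 0], "delta_rot": [0, 0, 0], "grip": 1}, {"dp": [0.2, -3, 0], "delta_rot": [0, 0, 0], "grip": 1}, {"dp": [0.2, -3, 0], "delta_rot": [0, 0, 0], "grip": 1}, {"dp": [0.1, -3, 0], "delta_rot": [0, 0, 0], "grip": 1}, {"dp": [0, -2, 0], "delta_rot": [0, 0, 0], "grip": 1}, {"dp": [0, -2, 0], "delta_rot": [0, 0, 0], "grip": 1}, {"dp": [0, 0, 0], "delta_rot": [0, 0, 0], "grip": 1}, {"dp": [0, 0, 0], "delta_rot": [0, 0, 0], "grip": 1}])

```text
time: 21.75
ee_pos: [513.5, -399.9, 143.4]
eef_rot: [0.038, 0.999, 0.001, -0.0]
contact_force: [-0.1, 0.8, -2.8]
gripper_width: 14.9
grasp_force: 61.7
```

Request:
move_arm(increments=[{"dp": [0, 0, -2], "delta_rot": [0, 0, 0], "grip": 1}, {"dp": [0, 0, -2], "delta_rot": [0, 0, 0], "grip": 1}, {"dp": [0, 0, -2], "delta_rot": [0, 0, 0], "grip": 1}, {"dp": [0, 0, -1], "delta_rot": [0, 0, 0], "grip": 1}, {"dp": [0, 0, 0], "delta_rot": [0, 0, 0], "grip": 1}, {"dp": [0, 0, 0], "delta_rot": [0, 0, 0], "grip": 1}, {"dp": [0, 0, 0], "delta_rot": [0, 0, 0], "grip": 1}])

```text
time: 22.45
ee_pos: [514.8, -400.6, 75.0]
eef_rot: [0.037, 0.999, -0.001, 0.001]
contact_force: [0.2, -0.8, -2.1]
gripper_width: 15.1
grasp_force: 61.8
```

```bash
python3 -c "
from mt import *
gom(45,-40,62.3,4); held()"
```

```text
t 22.45 p [ 514.8 -400.6   75. ] close 85.7 tilt 0.13 F [ 0.2 -0.8 -2.1] w 15.1 g 61.8 j6 -2.22
to go cm [-0.07  0.06 -1.27] rot -0.0 per row [-0.019  0.014 -0.319] -0.01
yoke top expected -20.3: {-38: 8, -36: 7, -34: 7, -32: 6, -30: 7, -28: 8, -26: 7, -24: 8, -22: 23, -20: 26, -18: 2, -16: 0, -14: 0, -12: 0, -10: 0, -8: 1, -6: 5, -4: 3}
```

Request:
move_arm(increments=[{"dp": [0, 0, -0.4], "delta_rot": [0, 0, 0], "grip": 1}, {"dp": [0, 0, -0.3], "delta_rot": [0, 0, 0], "grip": 1}, {"dp": [0, 0, -0.3], "delta_rot": [0, 0, 0], "grip": 1}, {"dp": [0, 0, -0.15], "delta_rot": [0, 0, 0], "grip": 1}, {"dp": [0, 0, 0], "delta_rot": [0, 0, 0], "grip": 1}, {"dp": [0, 0, 0], "delta_rot": [0, 0, 0], "grip": 1}])

```text
time: 23.1
ee_pos: [513.9, -400.3, 62.2]
eef_rot: [0.037, 0.999, 0.0, -0.0]
contact_force: [0.4, -0.3, -1.9]
gripper_width: 15.2
grasp_force: 61.8
```

Request:
move_arm(increments=[{"dp": [-1, 0.075, 0], "delta_rot": [0, 0, 0], "grip": 1}, {"dp": [-1, 0.075, 0], "delta_rot": [0, 0, 0], "grip": 1}, {"dp": [-1, 0.075, 0], "delta_rot": [0, 0, 0], "grip": 1}, {"dp": [-1, 0.075, 0], "delta_rot": [0, 0, 0], "grip": 1}, {"dp": [-1, 0.075, 0], "delta_rot": [0, 0, 0], "grip": 1}, {"dp": [-1, 0.075, 0], "delta_rot": [0, 0, 0], "grip": 1}, {"dp": [0, 0, 2], "delta_rot": [0, 0, 0], "grip": 1}, {"dp": [0, 0, 3], "delta_rot": [0, 0, 0], "grip": 1}, {"dp": [0, 0, 3], "delta_rot": [0, 0, 0], "grip": 1}, {"dp": [0, 0, 0], "delta_rot": [0, 0, 0], "grip": 1}])

```text
time: 24.1
ee_pos: [455.8, -398.2, 146.8]
eef_rot: [0.038, 0.999, -0.003, 0.003]
contact_force: [1.0, -1.2, -2.0]
gripper_width: 15.1
grasp_force: 62.0
```

```bash
python3 -c "
from mt import *
go(2,-62,140,10); lids(); held()"
```

```text
t 24.1 p [ 455.8 -398.2  146.8] close 85.7 tilt 0.54 F [ 1.  -1.2 -2. ] w 15.1 g 62.0 j6 -2.28
to go cm [-3.67 38.24 -0.68] rot 0.0 per row [-0.367  3.824 -0.068] 0.0
mat 278 [ 514. -402.] [43. 47.] z 23.8
mat 270 [ 499. -322.] [43. 45.] z 23.4
row 288 [482. -20.] [44. 44.] z 56.8
row 287 [ 475. -100.] [44. 42.] z 56.8
yoke top expected -20.3: {-38: 8, -36: 6, -34: 10, -32: 9, -30: 9, -28: 11, -26: 6, -24: 11, -22: 12, -20: 35, -18: 13, -16: 2, -14: 0, -12: 0, -10: 0, -8: 0, -6: 2, -4: 7}
```

Request:
move_arm(increments=[{"dp": [-0.37, 3.82, 0], "delta_rot": [0, 0, 0], "grip": 1}, {"dp": [-0.37, 3.82, 0], "delta_rot": [0, 0, 0], "grip": 1}, {"dp": [-0.37, 3.82, 0], "delta_rot": [0, 0, 0], "grip": 1}, {"dp": [-0.37, 3.82, 0], "delta_rot": [0, 0, 0], "grip": 1}, {"dp": [-0.37, 3.82, 0], "delta_rot": [0, 0, 0], "grip": 1}, {"dp": [-0.37, 3.82, 0], "delta_rot": [0, 0, 0], "grip": 1}, {"dp": [-0.37, 3.82, 0], "delta_rot": [0, 0, 0], "grip": 1}, {"dp": [-0.37, 3.82, 0], "delta_rot": [0, 0, 0], "grip": 1}, {"dp": [-0.37, 3.82, 0], "delta_rot": [0, 0, 0], "grip": 1}, {"dp": [-0.37, 3.82, 0], "delta_rot": [0, 0, 0], "grip": 1}])

```text
time: 25.2
ee_pos: [415.0, -12.3, 140.8]
eef_rot: [0.038, 0.999, 0.0, -0.002]
contact_force: [1.0, 0.0, -1.6]
gripper_width: 15.1
grasp_force: 61.8
```

Request:
move_arm(increments=[{"dp": [0, 0, 0], "delta_rot": [0, 0, 0], "grip": 1}, {"dp": [0, 0, -2.4], "delta_rot": [0, 0, 0], "grip": 1}, {"dp": [0, 0, -2.4], "delta_rot": [0, 0, 0], "grip": 1}, {"dp": [0, 0, 0], "delta_rot": [0, 0, 0], "grip": 1}, {"dp": [0, 0, 0], "delta_rot": [0, 0, 0], "grip": 1}, {"dp": [0, 0, 0], "delta_rot": [0, 0, 0], "grip": 1}])

```text
time: 25.8
ee_pos: [417.4, -14.3, 94.7]
eef_rot: [0.038, 0.999, -0.0, 0.0]
contact_force: [0.2, 0.2, -1.9]
gripper_width: 15.3
grasp_force: 61.7
```

```bash
python3 -c "
from mt import *
where(2); go(2,0,94.3,6)"
```

```text
station x,y rel cell -63.8 1.4
t 25.8 p [417.4 -14.3  94.7] close 85.7 tilt 0.03 F [ 0.2  0.2 -1.9] w 15.3 g 61.7 j6 -1.63
to go cm [ 6.35 -0.62 -0.04] rot 0.0 per row [ 1.059 -0.103 -0.006] 0.0
```

Request:
move_arm(increments=[{"dp": [0, -0.14, 0], "delta_rot": [0, 0, 0], "grip": 1}, {"dp": [0.6, -0.05, 0], "delta_rot": [0, 0, 0], "grip": 1}, {"dp": [1, -0.07, 0], "delta_rot": [0, 0, 0], "grip": 1}, {"dp": [1.2, -0.09, 0], "delta_rot": [0, 0, 0], "grip": 1}, {"dp": [1.2, -0.09, 0], "delta_rot": [0, 0, 0], "grip": 1}, {"dp": [1.2, -0.09, 0], "delta_rot": [0, 0, 0], "grip": 1}, {"dp": [1.2, -0.09, 0], "delta_rot": [0, 0, 0], "grip": 1}, {"dp": [0, 0, 0], "delta_rot": [0, 0, 0], "grip": 1}, {"dp": [0, 0, 0], "delta_rot": [0, 0, 0], "grip": 1}, {"dp": [0, 0, 0], "delta_rot": [0, 0, 0], "grip": 1}])

```text
time: 26.8
ee_pos: [479.9, -19.9, 94.0]
eef_rot: [0.037, 0.999, 0.0, -0.001]
contact_force: [-0.2, -0.8, -1.3]
gripper_width: 15.0
grasp_force: 61.8
```

```bash
python3 -c "
from mt import *
where(2); go(2,0,94.3,6)"
```

```text
station x,y rel cell -1.0 0.6
t 26.8 p [479.9 -19.9  94. ] close 85.7 tilt 0.1 F [-0.2 -0.8 -1.3] w 15.0 g 61.8 j6 -1.63
to go cm [ 0.1  -0.06  0.03] rot -0.0 per row [ 0.016 -0.01   0.005] -0.0
```

Request:
move_arm(increments=[{"dp": [0.05, 0, 0.3], "delta_rot": [0, 0, 0], "grip": 1}, {"dp": [0, 0, 0.3], "delta_rot": [0, 0, 0], "grip": 1}, {"dp": [0, 0, 0.3], "delta_rot": [0, 0, 0], "grip": 1}, {"dp": [0, 0, 0.3], "delta_rot": [0, 0, 0], "grip": 1}, {"dp": [0, 0, 0.3], "delta_rot": [0, 0, 0], "grip": 1}, {"dp": [0, 0, 0.3], "delta_rot": [0, 0, 0], "grip": 1}, {"dp": [0, 0, 0.3], "delta_rot": [0, 0, 0], "grip": 1}, {"dp": [0, 0, 0.3], "delta_rot": [0, 0, 0], "grip": 1}, {"dp": [0, 0, 0.3], "delta_rot": [0, 0, 0], "grip": 1}, {"dp": [0, 0, 0.3], "delta_rot": [0, 0, 0], "grip": 1}])

```text
time: 27.8
ee_pos: [481.5, -20.0, 124.6]
eef_rot: [0.037, 0.999, 0.0, 0.0]
contact_force: [-0.3, -0.5, -2.3]
gripper_width: 15.4
grasp_force: 61.8
```

Request:
move_arm(increments=[{"dp": [0, 0, 0.5], "delta_rot": [0, 0, 0], "grip": 1}, {"dp": [0, 0, 0.5], "delta_rot": [0, 0, 0], "grip": 1}, {"dp": [0, 0, 0.5], "delta_rot": [0, 0, 0], "grip": 1}, {"dp": [0, 0, 0.5], "delta_rot": [0, 0, 0], "grip": 1}, {"dp": [0, 0, 0], "delta_rot": [0, 0, 0], "grip": 1}, {"dp": [0, 0, 0], "delta_rot": [0, 0, 0], "grip": 1}])

```text
time: 28.4
ee_pos: [481.5, -20.0, 144.5]
eef_rot: [0.037, 0.999, -0.0, 0.0]
contact_force: [-0.4, -0.5, -2.5]
gripper_width: 14.8
grasp_force: 61.8
```

```bash
python3 -c "
from mt import *
where(2); gom(-35,40,144,12); lids(); held()"
```

```text
station x,y rel cell 0.6 0.5
t 28.4 p [481.5 -20.  144.5] close 85.7 tilt 0.03 F [-0.4 -0.5 -2.5] w 14.8 g 61.8 j6 -1.63
to go cm [ -6.02 -31.52  -0.05] rot -0.0 per row [-0.501 -2.626 -0.004] -0.0
mat 274 [ 514. -401.] [44. 45.] z 23.8
mat 272 [ 499. -322.] [43. 46.] z 23.7
row 161 [ 475. -109.] [44. 23.] z 56.8
yoke top expected -20.3: {-38: 10, -36: 10, -34: 12, -32: 6, -30: 8, -28: 8, -26: 12, -24: 17, -22: 44, -20: 71, -18: 6, -16: 0, -14: 0, -12: 0, -10: 0, -8: 0, -6: 3, -4: 4}
```

Request:
move_arm(increments=[{"dp": [-0.2, -1, 0], "delta_rot": [0, 0, 0], "grip": 1}, {"dp": [-0.4, -2, 0], "delta_rot": [0, 0, 0], "grip": 1}, {"dp": [-0.6, -3, 0], "delta_rot": [0, 0, 0], "grip": 1}, {"dp": [-0.6, -3, 0], "delta_rot": [0, 0, 0], "grip": 1}, {"dp": [-0.6, -3, 0], "delta_rot": [0, 0, 0], "grip": 1}, {"dp": [-0.6, -3, 0], "delta_rot": [0, 0, 0], "grip": 1}, {"dp": [-0.6, -3, 0], "delta_rot": [0, 0, 0], "grip": 1}, {"dp": [-0.6, -3, 0], "delta_rot": [0, 0, 0], "grip": 1}, {"dp": [-0.6, -3, 0], "delta_rot": [0, 0, 0], "grip": 1}, {"dp": [-0.6, -3, 0], "delta_rot": [0, 0, 0], "grip": 1}])

```text
time: 29.5
ee_pos: [426.4, -291.7, 144.0]
eef_rot: [0.038, 0.999, 0.0, -0.0]
contact_force: [0.1, 0.2, -1.9]
gripper_width: 14.9
grasp_force: 61.9
```

Request:
move_arm(increments=[{"dp": [-0.4, -2, 0], "delta_rot": [0, 0, 0], "grip": 1}, {"dp": [-0.2, -1.5, 0], "delta_rot": [0, 0, 0], "grip": 1}, {"dp": [0, -1, 0], "delta_rot": [0, 0, 0], "grip": 1}, {"dp": [0, 0, 0], "delta_rot": [0, 0, 0], "grip": 1}, {"dp": [0, 0, 0], "delta_rot": [0, 0, 0], "grip": 1}, {"dp": [0, 0, -2], "delta_rot": [0, 0, 0], "grip": 1}, {"dp": [0, 0, -2], "delta_rot": [0, 0, 0], "grip": 1}, {"dp": [0, 0, -2], "delta_rot": [0, 0, 0], "grip": 1}, {"dp": [0, 0, -1], "delta_rot": [0, 0, 0], "grip": 1}, {"dp": [0, 0, 0], "delta_rot": [0, 0, 0], "grip": 1}])

```text
time: 30.5
ee_pos: [420.7, -333.2, 73.0]
eef_rot: [0.037, 0.999, 0.001, -0.001]
contact_force: [-0.9, -0.1, -1.6]
gripper_width: 15.2
grasp_force: 61.8
```

Request:
move_arm(increments=[{"dp": [0, 0, 0], "delta_rot": [0, 0, 0], "grip": 1}, {"dp": [0, 0, 0], "delta_rot": [0, 0, 0], "grip": 1}])

```text
time: 30.7
ee_pos: [422.2, -335.4, 75.3]
eef_rot: [0.037, 0.999, -0.001, 0.001]
contact_force: [-0.1, -0.5, -2.6]
gripper_width: 15.4
grasp_force: 61.8
```

```bash
python3 -c "
from mt import *
gom(-35,40,62.3,4); held()"
```

```text
t 30.7 p [ 422.2 -335.4   75.3] close 85.7 tilt 0.11 F [-0.1 -0.5 -2.6] w 15.4 g 61.8 j6 -2.25
to go cm [-0.08  0.02 -1.3 ] rot -0.0 per row [-0.021  0.005 -0.325] -0.01
yoke top expected -20.3: {-38: 8, -36: 8, -34: 6, -32: 9, -30: 7, -28: 7, -26: 9, -24: 5, -22: 33, -20: 35, -18: 0, -16: 0, -14: 0, -12: 0, -10: 2, -8: 0, -6: 5, -4: 3}
```

Request:
move_arm(increments=[{"dp": [0, 0, -0.4], "delta_rot": [0, 0, 0], "grip": 1}, {"dp": [0, 0, -0.3], "delta_rot": [0, 0, 0], "grip": 1}, {"dp": [0, 0, -0.3], "delta_rot": [0, 0, 0], "grip": 1}, {"dp": [0, 0, -0.2], "delta_rot": [0, 0, 0], "grip": 1}, {"dp": [0, 0, 0], "delta_rot": [0, 0, 0], "grip": 1}, {"dp": [0, 0, 0], "delta_rot": [0, 0, 0], "grip": 1}])

```text
time: 31.35
ee_pos: [421.4, -335.0, 62.2]
eef_rot: [0.037, 0.999, 0.0, -0.0]
contact_force: [-0.7, 0.6, -1.3]
gripper_width: 15.1
grasp_force: 61.8
```

Request:
move_arm(increments=[{"dp": [-1, 0.075, 0], "delta_rot": [0, 0, 0], "grip": 1}, {"dp": [-1, 0.075, 0], "delta_rot": [0, 0, 0], "grip": 1}, {"dp": [-1, 0.075, 0], "delta_rot": [0, 0, 0], "grip": 1}, {"dp": [-1, 0.075, 0], "delta_rot": [0, 0, 0], "grip": 1}, {"dp": [-1, 0.075, 0], "delta_rot": [0, 0, 0], "grip": 1}, {"dp": [-1, 0.075, 0], "delta_rot": [0, 0, 0], "grip": 1}, {"dp": [0, 0, 2], "delta_rot": [0, 0, 0], "grip": 1}, {"dp": [0, 0, 3], "delta_rot": [0, 0, 0], "grip": 1}, {"dp": [0, 0, 3], "delta_rot": [0, 0, 0], "grip": 1}, {"dp": [0, 0, 0], "delta_rot": [0, 0, 0], "grip": 1}])

```text
time: 32.35
ee_pos: [363.0, -332.8, 146.0]
eef_rot: [0.038, 0.999, -0.003, 0.003]
contact_force: [0.3, -0.6, -1.2]
gripper_width: 14.9
grasp_force: 62.0
```

```bash
python3 -c "
from mt import *
go(3,-62,140,7); lids(); held()"
```

```text
t 32.35 p [ 363.  -332.8  146. ] close 85.7 tilt 0.49 F [ 0.3 -0.6 -1.2] w 14.9 g 62.0 j6 -2.32
to go cm [ 5.01 23.72 -0.6 ] rot 0.0 per row [ 0.715  3.388 -0.085] 0.0
mat 278 [ 514. -402.] [44. 46.] z 23.8
mat 273 [ 499. -322.] [43. 46.] z 23.7
mat 281 [ 420. -334.] [43. 46.] z 23.6
row 287 [ 475. -100.] [44. 42.] z 56.6
yoke top expected -20.3: {-38: 12, -36: 13, -34: 5, -32: 10, -30: 7, -28: 11, -26: 13, -24: 9, -22: 15, -20: 41, -18: 16, -16: 0, -14: 0, -12: 0, -10: 0, -8: 0, -6: 4, -4: 3}
```

Three lids now stand upright on the mat. Last cell next.

Request:
move_arm(increments=[{"dp": [0.72, 3.36, 0], "delta_rot": [0, 0, 0], "grip": 1}, {"dp": [0.72, 3.36, 0], "delta_rot": [0, 0, 0], "grip": 1}, {"dp": [0.72, 3.36, 0], "delta_rot": [0, 0, 0], "grip": 1}, {"dp": [0.72, 3.36, 0], "delta_rot": [0, 0, 0], "grip": 1}, {"dp": [0.72, 3.36, 0], "delta_rot": [0, 0, 0], "grip": 1}, {"dp": [0.72, 3.36, 0], "delta_rot": [0, 0, 0], "grip": 1}, {"dp": [0.72, 3.36, 0], "delta_rot": [0, 0, 0], "grip": 1}, {"dp": [0, 0, 0], "delta_rot": [0, 0, 0], "grip": 1}, {"dp": [0, 0, 0], "delta_rot": [0, 0, 0], "grip": 1}])

```text
time: 33.35
ee_pos: [410.7, -94.4, 141.0]
eef_rot: [0.036, 0.999, 0.0, -0.001]
contact_force: [0.2, -0.1, -2.0]
gripper_width: 15.1
grasp_force: 61.9
```

Request:
move_arm(increments=[{"dp": [0, 0, -2.4], "delta_rot": [0, 0, 0], "grip": 1}, {"dp": [0, 0, -2.3], "delta_rot": [0, 0, 0], "grip": 1}, {"dp": [0, 0, 0], "delta_rot": [0, 0, 0], "grip": 1}, {"dp": [0, 0, 0], "delta_rot": [0, 0, 0], "grip": 1}, {"dp": [0, 0, 0], "delta_rot": [0, 0, 0], "grip": 1}])

```text
time: 33.85
ee_pos: [412.4, -96.2, 95.8]
eef_rot: [0.038, 0.999, -0.0, 0.0]
contact_force: [0.3, -0.4, -1.8]
gripper_width: 15.3
grasp_force: 61.7
```

```bash
python3 -c "
from mt import *
where(3); go(3,0,94.3,6)"
```

```text
station x,y rel cell -62.7 -0.6
t 33.85 p [412.4 -96.2  95.8] close 85.6 tilt 0.06 F [ 0.3 -0.4 -1.8] w 15.3 g 61.7 j6 -1.82
to go cm [ 6.25 -0.41 -0.15] rot 0.1 per row [ 1.042 -0.068 -0.026] 0.01
```

Request:
move_arm(increments=[{"dp": [0, 0.06, -0.1], "delta_rot": [0, 0, 0], "grip": 1}, {"dp": [0.6, -0.05, 0], "delta_rot": [0, 0, 0], "grip": 1}, {"dp": [1, -0.07, 0], "delta_rot": [0, 0, 0], "grip": 1}, {"dp": [1.2, -0.09, 0], "delta_rot": [0, 0, 0], "grip": 1}, {"dp": [1.2, -0.09, 0], "delta_rot": [0, 0, 0], "grip": 1}, {"dp": [1.2, -0.09, 0], "delta_rot": [0, 0, 0], "grip": 1}, {"dp": [1.1, -0.08, 0], "delta_rot": [0, 0, 0], "grip": 1}, {"dp": [0, 0, 0], "delta_rot": [0, 0, 0], "grip": 1}, {"dp": [0, 0, 0], "delta_rot": [0, 0, 0], "grip": 1}, {"dp": [0, 0, 0], "delta_rot": [0, 0, 0], "grip": 1}])

```text
time: 34.85
ee_pos: [473.9, -99.1, 94.0]
eef_rot: [0.037, 0.999, 0.0, -0.001]
contact_force: [0.3, -0.0, -2.3]
gripper_width: 15.4
grasp_force: 61.7
```

```bash
python3 -c "
from mt import *
where(3); go(3,0,94.3,6)"
```

```text
station x,y rel cell -1.1 1.1
t 34.85 p [473.9 -99.1  94. ] close 85.7 tilt 0.1 F [ 0.3 -0.  -2.3] w 15.4 g 61.7 j6 -1.79
to go cm [ 0.1  -0.11  0.03] rot -0.0 per row [ 0.017 -0.019  0.005] -0.0
```

Request:
move_arm(increments=[{"dp": [0.05, -0.1, 0.3], "delta_rot": [0, 0, 0], "grip": 1}, {"dp": [0, 0, 0.3], "delta_rot": [0, 0, 0], "grip": 1}, {"dp": [0, 0, 0.3], "delta_rot": [0, 0, 0], "grip": 1}, {"dp": [0, 0, 0.3], "delta_rot": [0, 0, 0], "grip": 1}, {"dp": [0, 0, 0.3], "delta_rot": [0, 0, 0], "grip": 1}, {"dp": [0, 0, 0.3], "delta_rot": [0, 0, 0], "grip": 1}, {"dp": [0, 0, 0.3], "delta_rot": [0, 0, 0], "grip": 1}, {"dp": [0, 0, 0.3], "delta_rot": [0, 0, 0], "grip": 1}, {"dp": [0, 0, 0.3], "delta_rot": [0, 0, 0], "grip": 1}, {"dp": [0, 0, 0.3], "delta_rot": [0, 0, 0], "grip": 1}])

```text
time: 35.85
ee_pos: [475.4, -100.4, 124.6]
eef_rot: [0.037, 0.999, -0.0, 0.0]
contact_force: [0.3, -1.0, -4.0]
gripper_width: 15.0
grasp_force: 61.6
```

Request:
move_arm(increments=[{"dp": [0, 0, 0.5], "delta_rot": [0, 0, 0], "grip": 1}, {"dp": [0, 0, 0.5], "delta_rot": [0, 0, 0], "grip": 1}, {"dp": [0, 0, 0.5], "delta_rot": [0, 0, 0], "grip": 1}, {"dp": [0, 0, 0.5], "delta_rot": [0, 0, 0], "grip": 1}, {"dp": [0, 0, 0], "delta_rot": [0, 0, 0], "grip": 1}, {"dp": [0, 0, 0], "delta_rot": [0, 0, 0], "grip": 1}])

```text
time: 36.45
ee_pos: [475.4, -100.4, 144.5]
eef_rot: [0.037, 0.999, -0.0, 0.0]
contact_force: [-0.3, -0.4, -3.0]
gripper_width: 14.9
grasp_force: 61.6
```

```bash
python3 -c "
from mt import *
where(3); gom(-35,-40,144,12); lids(); held()"
```

```text
station x,y rel cell 0.5 -0.1
t 36.45 p [ 475.4 -100.4  144.5] close 85.7 tilt 0.02 F [-0.3 -0.4 -3. ] w 14.9 g 61.6 j6 -1.79
to go cm [ -4.01 -31.35  -0.05] rot -0.0 per row [-0.334 -2.613 -0.004] -0.0
mat 276 [ 514. -402.] [44. 46.] z 23.7
mat 273 [ 499. -322.] [43. 45.] z 23.6
mat 279 [ 420. -334.] [43. 45.] z 23.9
yoke top expected -20.3: {-38: 13, -36: 7, -34: 10, -32: 10, -30: 10, -28: 9, -26: 9, -24: 13, -22: 45, -20: 60, -18: 3, -16: 0, -14: 0, -12: 0, -10: 0, -8: 0, -6: 4, -4: 2}
```

Request:
move_arm(increments=[{"dp": [-0.2, -1, 0], "delta_rot": [0, 0, 0], "grip": 1}, {"dp": [-0.3, -2, 0], "delta_rot": [0, 0, 0], "grip": 1}, {"dp": [-0.4, -3, 0], "delta_rot": [0, 0, 0], "grip": 1}, {"dp": [-0.4, -3, 0], "delta_rot": [0, 0, 0], "grip": 1}, {"dp": [-0.4, -3, 0], "delta_rot": [0, 0, 0], "grip": 1}, {"dp": [-0.4, -3, 0], "delta_rot": [0, 0, 0], "grip": 1}, {"dp": [-0.4, -3, 0], "delta_rot": [0, 0, 0], "grip": 1}, {"dp": [-0.4, -3, 0], "delta_rot": [0, 0, 0], "grip": 1}, {"dp": [-0.4, -3, 0], "delta_rot": [0, 0, 0], "grip": 1}, {"dp": [-0.4, -3, 0], "delta_rot": [0, 0, 0], "grip": 1}])

```text
time: 37.55
ee_pos: [437.4, -372.2, 143.9]
eef_rot: [0.038, 0.999, 0.0, -0.0]
contact_force: [0.5, -0.1, -2.0]
gripper_width: 15.0
grasp_force: 61.9
```

Request:
move_arm(increments=[{"dp": [-0.3, -2, 0], "delta_rot": [0, 0, 0], "grip": 1}, {"dp": [0, -1.4, 0], "delta_rot": [0, 0, 0], "grip": 1}, {"dp": [0, -0.9, 0], "delta_rot": [0, 0, 0], "grip": 1}, {"dp": [0, 0, 0], "delta_rot": [0, 0, 0], "grip": 1}, {"dp": [0, 0, 0], "delta_rot": [0, 0, 0], "grip": 1}, {"dp": [0, 0, -2], "delta_rot": [0, 0, 0], "grip": 1}, {"dp": [0, 0, -2], "delta_rot": [0, 0, 0], "grip": 1}, {"dp": [0, 0, -2], "delta_rot": [0, 0, 0], "grip": 1}, {"dp": [0, 0, -1], "delta_rot": [0, 0, 0], "grip": 1}, {"dp": [0, 0, 0], "delta_rot": [0, 0, 0], "grip": 1}])

```text
time: 38.55
ee_pos: [434.7, -411.4, 72.9]
eef_rot: [0.037, 0.999, 0.002, -0.001]
contact_force: [-0.7, -0.0, -1.8]
gripper_width: 15.3
grasp_force: 61.8
```

Request:
move_arm(increments=[{"dp": [0, 0, 0], "delta_rot": [0, 0, 0], "grip": 1}, {"dp": [0, 0, 0], "delta_rot": [0, 0, 0], "grip": 1}])

```text
time: 38.75
ee_pos: [436.1, -413.9, 75.4]
eef_rot: [0.037, 0.999, -0.001, 0.001]
contact_force: [-0.3, -0.0, -2.4]
gripper_width: 15.1
grasp_force: 61.8
```

```bash
python3 -c "
from mt import *
gom(-35,-40,62.3,4); held()"
```

```text
t 38.75 p [ 436.1 -413.9   75.4] close 85.7 tilt 0.12 F [-0.3 -0.  -2.4] w 15.1 g 61.8 j6 -2.33
to go cm [-0.09 -0.01 -1.31] rot -0.0 per row [-0.022 -0.002 -0.328] -0.01
yoke top expected -20.3: {-38: 8, -36: 7, -34: 8, -32: 6, -30: 8, -28: 11, -26: 5, -24: 8, -22: 20, -20: 32, -18: 1, -16: 0, -14: 0, -12: 1, -10: 1, -8: 4, -6: 1, -4: 4}
```

Request:
move_arm(increments=[{"dp": [0, 0, -0.4], "delta_rot": [0, 0, 0], "grip": 1}, {"dp": [0, 0, -0.3], "delta_rot": [0, 0, 0], "grip": 1}, {"dp": [0, 0, -0.3], "delta_rot": [0, 0, 0], "grip": 1}, {"dp": [0, 0, -0.2], "delta_rot": [0, 0, 0], "grip": 1}, {"dp": [0, 0, 0], "delta_rot": [0, 0, 0], "grip": 1}, {"dp": [0, 0, 0], "delta_rot": [0, 0, 0], "grip": 1}])

```text
time: 39.4
ee_pos: [435.3, -413.4, 62.2]
eef_rot: [0.037, 0.999, 0.0, -0.0]
contact_force: [-0.4, -0.4, -1.5]
gripper_width: 15.0
grasp_force: 61.8
```

Request:
move_arm(increments=[{"dp": [-1, 0.075, 0], "delta_rot": [0, 0, 0], "grip": 1}, {"dp": [-1, 0.075, 0], "delta_rot": [0, 0, 0], "grip": 1}, {"dp": [-1, 0.075, 0], "delta_rot": [0, 0, 0], "grip": 1}, {"dp": [-1, 0.075, 0], "delta_rot": [0, 0, 0], "grip": 1}, {"dp": [-1, 0.075, 0], "delta_rot": [0, 0, 0], "grip": 1}, {"dp": [-1, 0.075, 0], "delta_rot": [0, 0, 0], "grip": 1}, {"dp": [0, 0, 2], "delta_rot": [0, 0, 0], "grip": 1}, {"dp": [0, 0, 3], "delta_rot": [0, 0, 0], "grip": 1}, {"dp": [0, 0, 3], "delta_rot": [0, 0, 0], "grip": 1}, {"dp": [0, 0, 0], "delta_rot": [0, 0, 0], "grip": 1}])

```text
time: 40.4
ee_pos: [376.8, -411.5, 146.5]
eef_rot: [0.038, 0.999, -0.003, 0.003]
contact_force: [0.5, -0.9, -1.6]
gripper_width: 14.9
grasp_force: 62.0
```

```bash
python3 -c "
from mt import *
plan(405.2,230,140,79.6,20); cv2.imwrite('pics/t3.png',lids()); held()"
```

```text
t 40.4 p [ 376.8 -411.5  146.5] close 85.7 tilt 0.51 F [ 0.5 -0.9 -1.6] w 14.9 g 62.0 j6 -2.4
to go cm [ 2.84 64.15 -0.65] rot -6.1 per row [ 0.142  3.207 -0.032] -0.3
mat 277 [ 514. -402.] [44. 46.] z 23.8
mat 274 [ 499. -322.] [43. 46.] z 23.8
mat 281 [ 435. -412.] [43. 44.] z 23.8
mat 278 [ 420. -334.] [43. 46.] z 23.8
yoke top expected -20.3: {-38: 9, -36: 10, -34: 9, -32: 10, -30: 6, -28: 8, -26: 10, -24: 14, -22: 11, -20: 44, -18: 9, -16: 0, -14: 0, -12: 0, -10: 0, -8: 1, -6: 2, -4: 4}
```

View pics/t3.png

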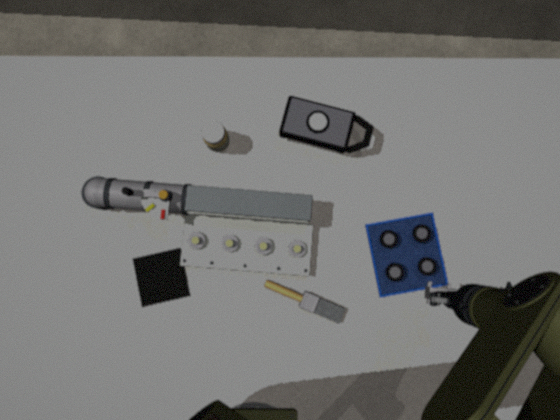

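All four lids stand on the mat at (390,239), (422,233), (395,272) and (428,267). The cells are bare, and the lever is still at green. The puller goes back to its pad, by a path bowed outward to stay within reach.

Request:
move_arm(increments=[{"dp": [0.8, 4, 0], "delta_rot": [0, 0, -0.4], "grip": 1}, {"dp": [0.8, 4, 0], "delta_rot": [0, 0, -0.4], "grip": 1}, {"dp": [0.8, 4, 0], "delta_rot": [0, 0, -0.4], "grip": 1}, {"dp": [0.8, 4, 0], "delta_rot": [0, 0, -0.4], "grip": 1}, {"dp": [0.8, 4, 0], "delta_rot": [0, 0, -0.4], "grip": 1}, {"dp": [0.8, 4, 0], "delta_rot": [0, 0, -0.4], "grip": 1}, {"dp": [0.8, 4, 0], "delta_rot": [0, 0, -0.4], "grip": 1}, {"dp": [0.8, 4, 0], "delta_rot": [0, 0, -0.4], "grip": 1}])

```text
time: 41.3
ee_pos: [437.9, -87.0, 140.7]
eef_rot: [0.066, 0.998, 0.0, -0.002]
contact_force: [1.0, 0.3, -1.9]
gripper_width: 15.0
grasp_force: 61.8
```

Request:
move_arm(increments=[{"dp": [-0.45, 4, 0], "delta_rot": [0, 0, -0.4], "grip": 1}, {"dp": [-0.45, 4, 0], "delta_rot": [0, 0, -0.4], "grip": 1}, {"dp": [-0.45, 4, 0], "delta_rot": [0, 0, -0.4], "grip": 1}, {"dp": [-0.45, 4, 0], "delta_rot": [0, 0, -0.4], "grip": 1}, {"dp": [-0.45, 4, 0], "delta_rot": [0, 0, -0.4], "grip": 1}, {"dp": [-0.45, 4, 0], "delta_rot": [0, 0, -0.4], "grip": 1}, {"dp": [-0.45, 4, 0], "delta_rot": [0, 0, -0.4], "grip": 1}, {"dp": [-0.45, 4, 0], "delta_rot": [0, 0, -0.4], "grip": 1}, {"dp": [0, 0, 0], "delta_rot": [0, 0, 0], "grip": 1}, {"dp": [0, 0, 0], "delta_rot": [0, 0, 0], "grip": 1}])

```text
time: 42.3
ee_pos: [401.9, 231.2, 140.8]
eef_rot: [0.092, 0.996, -0.001, -0.001]
contact_force: [-0.1, -0.4, -2.6]
gripper_width: 15.0
grasp_force: 61.9
```

```bash
python3 -c "
from mt import *
plan(405.2,230,57,79.6,1); held()"
```

```text
t 42.3 p [401.9 231.2 140.8] close 79.5 tilt 0.2 F [-0.1 -0.4 -2.6] w 15.0 g 61.9 j6 -0.96
to go cm [ 0.33 -0.12 -8.38] rot 0.1 per row [ 0.334 -0.118 -8.385] 0.11
yoke top expected -20.3: {-38: 3, -36: 1, -34: 4, -32: 2, -30: 5, -28: 4, -26: 6, -24: 10, -22: 65, -20: 43, -18: 4, -16: 0, -14: 0, -12: 0, -10: 0, -8: 2, -6: 2, -4: 1}
```

Request:
move_arm(increments=[{"dp": [0.1, 0, -2.5], "delta_rot": [0, 0, 0], "grip": 1}, {"dp": [0.1, 0, -2.5], "delta_rot": [0, 0, 0], "grip": 1}, {"dp": [0, 0, -2], "delta_rot": [0, 0, 0], "grip": 1}, {"dp": [0, 0, -0.7], "delta_rot": [0, 0, 0], "grip": 1}, {"dp": [0, 0, 0], "delta_rot": [0, 0, 0], "grip": 1}, {"dp": [0, 0, 0], "delta_rot": [0, 0, 0], "grip": 1}, {"dp": [0, 0, 0], "delta_rot": [0, 0, 0], "grip": 1}])

```text
time: 43.05
ee_pos: [406.2, 231.1, 66.2]
eef_rot: [0.093, 0.996, 0.0, 0.001]
contact_force: [0.3, 0.7, -2.2]
gripper_width: 15.3
grasp_force: 61.7
```

```bash
python3 -c "
from mt import *
plan(405.2,230,56.5,79.6,1)"
```

```text
t 43.05 p [406.2 231.1  66.2] close 79.3 tilt 0.11 F [ 0.3  0.7 -2.2] w 15.3 g 61.7 j6 -0.96
to go cm [-0.1  -0.11 -0.97] rot 0.3 per row [-0.104 -0.107 -0.971] 0.33
```

Lower the last 10 mm slowly, then check for contact.

Request:
move_arm(increments=[{"dp": [0, 0, -0.3], "delta_rot": [0, 0, 0], "grip": 1}, {"dp": [0, 0, -0.3], "delta_rot": [0, 0, 0], "grip": 1}, {"dp": [0, 0, -0.2], "delta_rot": [0, 0, 0], "grip": 1}, {"dp": [0, 0, -0.1], "delta_rot": [0, 0, 0], "grip": 1}, {"dp": [0, 0, 0], "delta_rot": [0, 0, 0], "grip": 1}, {"dp": [0, 0, 0], "delta_rot": [0, 0, 0], "grip": 1}])

```text
time: 43.65
ee_pos: [405.2, 231.1, 56.4]
eef_rot: [0.093, 0.996, -0.0, -0.0]
contact_force: [-0.6, -0.6, 0.3]
gripper_width: 15.1
grasp_force: 62.1
```

```bash
python3 -c "
from mt import *
st()"
```

```text
t 43.65 p [405.2 231.1  56.4] close 79.3 tilt 0.01 F [-0.6 -0.6  0.3] w 15.1 g 62.1 j6 -0.96
```

The pad now carries the puller's weight. I release it, rise, and go to the knob.

Request:
move_arm(increments=[{"dp": [0, 0, 0], "delta_rot": [0, 0, 0], "grip": 0.7}, {"dp": [0, 0, 0], "delta_rot": [0, 0, 0], "grip": 0.3}, {"dp": [0, 0, 0], "delta_rot": [0, 0, 0], "grip": 0}, {"dp": [0, 0, 0], "delta_rot": [0, 0, 0], "grip": 0}, {"dp": [0, 0, 1], "delta_rot": [0, 0, 0], "grip": 0}, {"dp": [0, 0, 3], "delta_rot": [0, 0, 0], "grip": 0}, {"dp": [0, 0, 5], "delta_rot": [0, 0, 0], "grip": 0}, {"dp": [0, 0, 5], "delta_rot": [0, 0, 0], "grip": 0}])

```text
time: 44.45
ee_pos: [404.5, 230.7, 197.9]
eef_rot: [0.093, 0.996, -0.0, -0.001]
contact_force: [1.7, -0.1, 0.2]
gripper_width: 85.9
grasp_force: 0.0
```

Request:
move_arm(increments=[{"dp": [1.9, 0.44, 0.2], "delta_rot": [0, 0, -8.36], "grip": 0}, {"dp": [1.9, 0.44, 0.2], "delta_rot": [0, 0, -8.36], "grip": 0}, {"dp": [1.9, 0.44, 0.2], "delta_rot": [0, 0, -8.36], "grip": 0}, {"dp": [1.9, 0.44, 0], "delta_rot": [0, 0, -8.36], "grip": 0}, {"dp": [1.9, 0.44, 0], "delta_rot": [0, 0, -8.36], "grip": 0}, {"dp": [1.9, 0.44, 0], "delta_rot": [0, 0, -8.36], "grip": 0}, {"dp": [1.9, 0.44, 0], "delta_rot": [0, 0, -8.36], "grip": 0}, {"dp": [1.9, 0.44, 0], "delta_rot": [0, 0, -8.36], "grip": 0}, {"dp": [1.9, 0.44, 0], "delta_rot": [0, 0, -8.36], "grip": 0}, {"dp": [1.9, 0.44, 0], "delta_rot": [0, 0, -8.36], "grip": 0}])

```text
time: 45.45
ee_pos: [595.9, 275.1, 203.0]
eef_rot: [0.735, 0.678, 0.0, 0.0]
contact_force: [0.7, 0.5, -0.4]
gripper_width: 85.0
grasp_force: 0.0
```

```bash
python3 -c "
from mt import *
plan(598.1,275.5,121.7,-4.3,1)"; python3 look.py t4
```

```text
t 45.45 p [595.9 275.1 203. ] close -4.6 tilt 0.0 F [ 0.7  0.5 -0.4] w 85.0 g 0.0 j6 0.45
to go cm [ 0.22  0.04 -8.13] rot 0.3 per row [ 0.222  0.036 -8.131] 0.34
t 45.45 p [595.9 275.1 203. ] close -4.6 tilt 0.0 F [ 0.7  0.5 -0.4] w 85.0 g 0.0 j6 0.45
post 59 [array([405.7, 230.4]), array([17.4, 15.5]), np.float64(76.9)] mean [405.8 230.   75. ] zmed 75.5
yoke 273 [array([422.9, 196.9]), array([ 56. , 138.7]), np.float64(27.4)] mean [415.  213.1  33.5] zmed 34.6
feet+yoke 499 [array([416.3, 193.6]), array([ 76.6, 140.6]), np.float64(25.1)] mean [427.4 193.1  28.3] zmed 26.8
knob 54 [array([597.9, 275.9]), array([16.2, 15.6]), np.float64(88.6)] mean [597.5 275.6 134.6] zmed 134.6
```

View pics/t4.png

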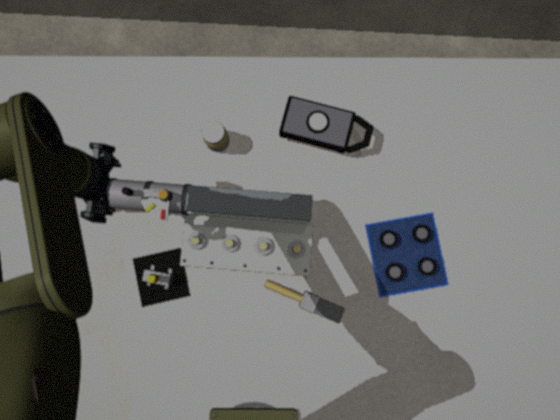

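The puller stands upright on its pad, post at (152,279). The knob is at (127,190). Now I pinch it.

Request:
move_arm(increments=[{"dp": [0.2, 0.05, -2], "delta_rot": [0, 0, 0.3], "grip": 0}, {"dp": [0, 0, -2], "delta_rot": [0, 0, 0], "grip": 0}, {"dp": [0, 0, -2], "delta_rot": [0, 0, 0], "grip": 0}, {"dp": [0, 0, -2.1], "delta_rot": [0, 0, 0], "grip": 0.3}, {"dp": [0, 0, 0], "delta_rot": [0, 0, 0], "grip": 0.7}, {"dp": [0, 0, 0], "delta_rot": [0, 0, 0], "grip": 1}, {"dp": [0, 0, 0], "delta_rot": [0, 0, 0], "grip": 1}, {"dp": [0, 0, 0], "delta_rot": [0, 0, 0], "grip": 1}, {"dp": [0, 0, 0], "delta_rot": [0, 0, 0], "grip": 1}])

```text
time: 46.4
ee_pos: [598.5, 276.0, 123.3]
eef_rot: [0.731, 0.682, 0.002, 0.001]
contact_force: [0.3, 0.3, 5.6]
gripper_width: 16.2
grasp_force: 58.5
```

Run:
```python
from h import *
s,c=st(); pv=np.array([592.8,202.]); r=s['ee_pos'][:2]-pv; a=np.degrees(np.arctan2(r[1],r[0])); rr=np.hypot(*r); print(rr,'theta',175.7-a)
n=6; A=np.radians(np.linspace(a,130.7,n+1)); w=np.c_[np.cos(A),np.sin(A)]*np.linspace(rr,75,n+1)[:,None]
print((np.diff(w,axis=0)/10).round(2).tolist(),(130.7-a)/n)
```

```text
t 46.4 p [598.5 276.  123.3] close -4.0 tilt 0.2 F [0.3 0.3 5.6] w 16.2 g 58.5 j6 0.44
74.2658884578735 theta 90.13223381402608
[[-0.97, 0.02], [-0.97, -0.1], [-0.95, -0.23], [-0.91, -0.35], [-0.86, -0.47], [-0.79, -0.58]] 7.522038969004346
```

Request:
move_arm(increments=[{"dp": [-0.97, 0.02, 0], "delta_rot": [0, 0, 7.5], "grip": 1}, {"dp": [-0.97, -0.1, 0], "delta_rot": [0, 0, 7.5], "grip": 1}, {"dp": [-0.95, -0.23, 0], "delta_rot": [0, 0, 7.5], "grip": 1}, {"dp": [-0.91, -0.35, 0], "delta_rot": [0, 0, 7.5], "grip": 1}, {"dp": [-0.86, -0.47, 0], "delta_rot": [0, 0, 7.5], "grip": 1}, {"dp": [-0.79, -0.58, 0], "delta_rot": [0, 0, 7.5], "grip": 1}, {"dp": [0, 0, 0], "delta_rot": [0, 0, 0], "grip": 1}, {"dp": [0, 0, 0], "delta_rot": [0, 0, 0], "grip": 1}, {"dp": [0, 0, 0], "delta_rot": [0, 0, 0], "grip": 1}])

```text
time: 47.3
ee_pos: [545.0, 256.6, 123.2]
eef_rot: [0.415, 0.91, -0.0, 0.003]
contact_force: [2.6, -7.2, 6.3]
gripper_width: 16.1
grasp_force: 58.8
```

Run:
```python
from h import *
s,c=st(); r=s['ee_pos'][:2]-[592.8,202.]; print(np.hypot(*r),'theta',175.7-np.degrees(np.arctan2(r[1],r[0])), 'to go cm',([543.9,258.9]-s['ee_pos'][:2])/10)
```

```text
t 47.3 p [545.  256.6 123.2] close 41.0 tilt 0.31 F [ 2.6 -7.2  6.3] w 16.1 g 58.8 j6 -0.34
72.55216326360633 theta 44.49229464017739 to go cm [-0.11033138  0.23170981]
```

Request:
move_arm(increments=[{"dp": [-0.1, 0.15, 0], "delta_rot": [0, 0, 0], "grip": 1}, {"dp": [0, 0, 0], "delta_rot": [0, 0, 0], "grip": 1}, {"dp": [0, 0, 0], "delta_rot": [0, 0, 0], "grip": 0.5}, {"dp": [0, 0, 0], "delta_rot": [0, 0, 0], "grip": 0}, {"dp": [0, 0, 0], "delta_rot": [0, 0, 0], "grip": 0}, {"dp": [0, 0, 1], "delta_rot": [0, 0, 0], "grip": 0}, {"dp": [0, 0, 4], "delta_rot": [0, 0, 0], "grip": 0}, {"dp": [0, 0, 5], "delta_rot": [0, 0, 0], "grip": 0}])

```text
time: 48.1
ee_pos: [539.9, 259.7, 220.4]
eef_rot: [0.414, 0.91, -0.002, -0.002]
contact_force: [0.4, 0.3, -0.4]
gripper_width: 85.1
grasp_force: 0.0
```

Request:
move_arm(increments=[{"dp": [-3, 4, 1], "delta_rot": [0, 0, 0], "grip": 0}, {"dp": [-3, 4, 0], "delta_rot": [0, 0, 0], "grip": 0}, {"dp": [-3, 4, 0], "delta_rot": [0, 0, 0], "grip": 0}, {"dp": [-3, 4, 0], "delta_rot": [0, 0, 0], "grip": 0}, {"dp": [-3, 4, 0], "delta_rot": [0, 0, 0], "grip": 0}, {"dp": [0, 0, 0], "delta_rot": [0, 0, 0], "grip": 0}, {"dp": [0, 0, 0], "delta_rot": [0, 0, 0], "grip": 0}])

```text
time: 48.8
ee_pos: [391.1, 460.4, 231.6]
eef_rot: [0.413, 0.911, 0.0, 0.0]
contact_force: [-0.1, -0.0, -0.5]
gripper_width: 85.4
grasp_force: 0.0
```

```bash
python3 look.py t5
python3 - <<'E'
from mt import *
cv2.imwrite('pics/t6.png',lids())
p=cv2.imread('pics/t6.png'); cv2.imwrite('pics/t6c.png',cv2.resize(p[160:310,80:330],None,fx=3,fy=3,interpolation=cv2.INTER_CUBIC))
k=np.load('last.npz'); W=pts(k['d'],eyes.camera_params('top')); Z=W[...,2]
m=(Z>130)&(Z<140)&(W[...,0]>500)&(W[...,0]<620)&(W[...,1]>220)&(W[...,1]<300); q=W[m]; c=(q.max(0)+q.min(0))/2; r=c[:2]-[592.8,202.]
print('theta',175.7-np.degrees(np.arctan2(r[1],r[0])),np.hypot(*r))
E
```

```text
t 48.8 p [391.1 460.4 231.6] close 41.2 tilt 0.02 F [-0.1 -0.  -0.5] w 85.4 g 0.0 j6 0.08
post 59 [array([406. , 231.4]), array([17. , 15.4]), np.float64(79.5)] mean [405.8 230.1  74.6] zmed 75.1
yoke 265 [array([420.5, 200.4]), array([ 55.8, 132.2]), np.float64(26.8)] mean [414.  214.4  33.6] zmed 34.9
feet+yoke 508 [array([418.4, 203.1]), array([ 63.6, 152. ]), np.float64(26.0)] mean [427.  193.3  27.8] zmed 26.3
knob 57 [array([542.7, 256.2]), array([15.8, 16.4]), np.float64(43.7)] mean [542.8 256.  134.8] zmed 135.0
mat 277 [ 514. -401.] [44. 47.] z 23.8
mat 274 [ 499. -322.] [43. 46.] z 23.8
mat 280 [ 435. -411.] [43. 44.] z 23.8
mat 279 [ 420. -335.] [43. 46.] z 23.8
theta 43.44457807645952 74.2983305702587
```

View pics/t6c.png

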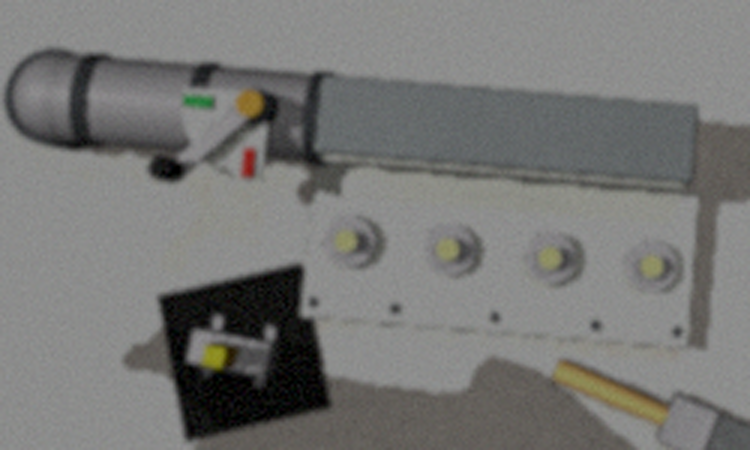

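The lever covers the yellow mark, measured at about 0.76–0.78 rad. The four cells are open, the lids are upright on the mat, the puller stands on its pad, and the arm is clear. I hand in the job.

```bash
python3 -c "
from rig import env
print(env.job_done())"
```

```text
the job is handed in; nothing more can be done
None
```

The job is done and handed in: all four lids were pulled with the puller and stand upright on the blue mat, the puller is upright on its pad, and the damper stayed open until the last lid was off and is now on the yellow mark (within about 2°).

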